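# Load cylinder end caps into the wash frame

### The arm

A 7-joint arm with a two-finger parallel gripper is mounted at the origin on the work surface. World frame = base frame: x ahead of the robot, y to its left, z up, the work surface at z = 0. Lengths are in m, angles in rad, forces in N, time in s.
With the tool pointing down it reaches from about 0.425 to 0.925 m from the base axis. Payload 6.8 kg.
Tool frame: the origin (TCP) lies on the front face of the gripper's body, between the roots of the fingers; the fingertips stand 73 mm ahead of it and the grasp point (between the pads) lies 54 mm ahead of it; z points along the fingers, y is the line along which they close (so a half turn about z gives the same grasp; the last joint's range is limited). The gripper opens to 85 mm and grips with 20 to 120 N. Pads are 22 mm wide; open, the fingers measure 114 mm over their backs; the gripper's body (76 mm by 85 mm) begins 54 mm behind the grasp point. The pads swing forward as they close: fully open they stand 13 mm farther back than shut.
Start: joints at [-1.286, 0.477, 0.022, 1.555, -0.011, 1.109, -0.083], TCP at [0.258, 0.624, 0.304] pointing down, gripper open.
Joint ranges: [-2.96, 2.96], [-0.34, 2.1], [-1.41, 1.46], [0.24, 2.44], [-1.37, 4.51], [0.17, 1.92], [-2.96, 2.96]. Speed limits (rad/s): [2.39, 2.39, 3.14, 3.14, 3.14, 3.14, 3.14].

### API

Orientations are given as a unit quaternion [w, x, y, z].
In Python, from station import bot, optics gives the robot as it stands.
- The arm moves only by the tool drive_tool, never from a script. Its argument "deltas" is a list of rows, each an object with "gripper": the closure in counts, from 0 (fully open) to 255 (shut); "offset": the shift along the tool's x, y, z in units of 1000 mm (1.0 is 1000 mm), a list of three; "angular": the turn, a rotation vector about the tool's x, y, z in units of 45 degrees (1.0 is 45 degrees), a list of three. In form: [{"gripper": gripper, "offset": [dx, dy, dz], "angular": [rx, ry, rz]}, ...]. A call has 1 to 5 rows; each row is the pose to reach, as a shift and turn from the pose commanded when the call began, along the tool's axes at that moment; what a row does not reach only later rows make up. A row lasts 1/10 s, in which the tool goes at most 50 mm and 8.59 degrees, less where a joint would pass 70% of its speed; a pose out of reach is approached as far as the arm can. A call with a number of a shift or a turn outside -1 to 1 is refused whole. A call with a gripper value outside its range is refused whole. The fingers move at their own pace and stop on an object; "grip_force" is the grip in N (left out, the last holds). Time passes only in rows, so rows that repeat a pose let the fingers close. It gives the time, the measured TCP pose, the force, the opening and the grip force at its end, in the units of the state.
- bot.get_obs(): the state, without advancing time (a new reading comes with each control period).
- optics.read_camera(name): name is "scene" or "side" or "wrist"; returns the picture (480x640x3 uint8, blue, green, red); there is no depth.
- optics.camera_model(name): a dict with "fx", "fy", "cx", "cy" (pixels), "dist" ([k1, k2, p1, p2, k3] as OpenCV has them; the pictures are not rectified), "cam_to_world" (4x4, takes a point from camera to world coordinates). Camera axes: x right, y up, looking along -z (the intrinsics and any distortion apply to the point x, -y, -z); pixel columns grow to the right and rows downward; lengths in m; the calibration is good to about 2 mm. A picture is of the moment at which its call begins: read the wrist's pose just before it. camera_model takes no time and is no camera call; for the wrist camera it gives the pose at the moment of the call.
- bot.hand_in(): hands the job in; it is judged then, once.
The state is a dict: "t": time; "q": joint angles; "joint_vel": joint speeds; "joint_torque": joint torques, N m; "eef_pos": TCP position; "tool_rot": TCP orientation; "contact_force": force on the tool from outside, world axes, zero at the start; "torque": the same for the moment, N m; "gripper_width": opening from 0.0 (shut) to 1.0 (fully open); "grasp_force": force on a finger pad.
Only numpy, scipy, OpenCV 4.12 (cv2) and the standard library are available. Lean on these libraries where they do the work, as an engineer would, in place of code of your own. Each camera call takes 0.05 s, during which the arm holds its last target. There are 200 camera calls.

### The job

Get the wash frame ready for the parts washer: swing its wire clip clear, open the lid fully, and stand every aluminium end cap on the bench in a nest of its own with the open bore face down and the round boss up, sitting right down on the frame's floor. Then shut the lid and swing the clip back up over it until it rests in its catch. Leave the other things on the bench where they are.

Things in the scene. Friction and masses are not known exactly. Their poses are not given: they have to be found in the camera images.
- cap0_center (a point): aluminium end cap, 0.2 to 0.4 kg, perhaps absent: block 56 x 56 x 38 mm, a 41 mm bore 22 mm deep in one flat face, on the opposite face a round boss 36 mm wide, 12 mm high (50 mm overall). Point: its centre, 25 mm from either end; z points out of the boss end, x and y out of the sides. Starts standing bore down, boss up (centre 25 mm up)
- cap1_center (a point): aluminium end cap, 0.2 to 0.4 kg, perhaps absent: block 56 x 56 x 38 mm, a 41 mm bore 22 mm deep in one flat face, on the opposite face a round boss 36 mm wide, 12 mm high (50 mm overall). Point: its centre, 25 mm from either end; z points out of the boss end, x and y out of the sides. Starts lying on a side (centre 28 mm up) on the bench to the right of the frame, boss roughly to the robot's left or right (+y or -y)
- cap2_center (a point): aluminium end cap, 0.2 to 0.4 kg, perhaps absent: block 56 x 56 x 38 mm, a 41 mm bore 22 mm deep in one flat face, on the opposite face a round boss 36 mm wide, 12 mm high (50 mm overall). Point: its centre, 25 mm from either end; z points out of the boss end, x and y out of the sides. Starts lying on a side (centre 28 mm up) on the bench to the right of the frame, boss roughly to the robot's left or right (+y or -y)
- cap3_center (a point): aluminium end cap, 0.2 to 0.4 kg, perhaps absent: block 56 x 56 x 38 mm, a 41 mm bore 22 mm deep in one flat face, on the opposite face a round boss 36 mm wide, 12 mm high (50 mm overall). Point: its centre, 25 mm from either end; z points out of the boss end, x and y out of the sides. Starts lying on a side (centre 28 mm up) on the bench to the right of the frame, boss roughly to the robot's left or right (+y or -y)
- nest0 (a point): centre of the near nest of the wire wash frame (156 mm along x, 340 along y, rim 34 mm high, corner posts 77), on the floor, 14 mm above the bench; x from the frame's front (handle and clip, robot's right) to its hinged back, y along the row towards the robot, z up. Bounded by eight blue pins 8 mm thick, 10 mm high, domed, two a corner (at 35 mm along one axis, 25 along the other), leaving 62 x 62 mm. Nests are 105 mm apart
- nest1 (a point): centre of the middle nest of the wire wash frame (156 mm along x, 340 along y, rim 34 mm high, corner posts 77), on the floor, 14 mm above the bench; x from the frame's front (handle and clip, robot's right) to its hinged back, y along the row towards the robot, z up. Bounded by eight blue pins 8 mm thick, 10 mm high, domed, two a corner (at 35 mm along one axis, 25 along the other), leaving 62 x 62 mm. Nests are 105 mm apart
- nest2 (a point): centre of the far nest of the wire wash frame (156 mm along x, 340 along y, rim 34 mm high, corner posts 77), on the floor, 14 mm above the bench; x from the frame's front (handle and clip, robot's right) to its hinged back, y along the row towards the robot, z up. Bounded by eight blue pins 8 mm thick, 10 mm high, domed, two a corner (at 35 mm along one axis, 25 along the other), leaving 62 x 62 mm. Nests are 105 mm apart
- lid (a joint): angle of the wire lid about its hinge along the frame's back edge: 0 shut, growing as the front swings up and back, 1.75 rad at its stop (fully open: 1.4 or more). Stiff hinge (0.32 N m): it stays where it is left. It cannot be lifted while the clip is on. Shut, its wires lie 80 mm above the bench. The clip goes home only if the lid is pressed right down (within 0.01)
- lid_handle (a point): middle of the lid's handle: a round bar 10 mm thick (12 over its blue sleeve), 80 mm long along the frame's y, on two arms 45 mm in front of the lid's front wire; 80 mm above the bench when shut; moves with the lid, 201 mm from the hinge line
- lid_hinge (a point): point of the lid's hinge line in line with the handle's middle, 80 mm above the bench; the line runs along this point's y axis, x points from front to back, z up. Fixed to the frame
- clip (a joint): angle of the brass wire clip about its pivot low on the frame's front: 0 upright, its lower bar in the catch (a keeper tongue on the lid's front edge), growing as it swings out away from the lid, 1.6 at its stop (0.6 or more is clear). Little friction (0.045 N m); it stays where it is left. A light push on its top bar swings it either way
- clip_bar (a point): middle of the clip's top bar, a round bar 7 mm thick (10 over its red sleeve), 50 mm long along the frame's y, 86 mm from the pivot; 114 mm above the bench when in its catch. The keeper below it reaches 89 mm above the bench and 14 mm in front of the lid's front wire
- clip_pivot (a point): middle of the clip's pivot line, which runs along this point's y axis, 28 mm above the bench, 9 mm in front of the frame; x from the frame's front to its back, z up. Fixed to the frame. With the clip in its catch the top bar is 6 mm behind and 86 mm above this point
- wrench: steel spanner 190 mm long lying flat, 8 mm thick; not part of the job, to be left alone
- screwdriver: screwdriver 200 mm long with an orange handle 26 mm thick; not part of the job, to be left alone
- fitting: brass hexagon fitting, 40 mm wide, 30 mm high; not part of the job, to be left alone
- sleeve: bright steel sleeve standing upright, 72 mm diameter, 75 mm high; not part of the job, to be left alone
- spray: blue spray can with a red cap, 60 mm diameter, 190 mm high; not part of the job, to be left alone
- chuck_key: dark T-shaped drill chuck key, 70 mm wide, 70 mm long, 18 mm high; not part of the job, to be left alone
There are look-alikes about, which are no part of the job. What is shaped like the part that bears cap0_center but blue or orange is not meant.

How it is judged:
By the outcome, as a careful person would: the job done as asked, in the order asked, and still so for the second after the job is handed in, with the robot touching nothing.
Of cap0, cap1, cap2, cap3 only 2 to 3 are there at a start; the rules pass over those that are not, and their reading is None.
At some moment in a run one of cap0, cap1, cap2, cap3 may be knocked a few centimetres aside while the robot is not near it.
It also fails if it takes over 208 s, if anything falls off the work surface, if the arm or the gripper's body presses on something with over 40 N, if the wrist force passes 120 N, or if a joint passes its speed limit or range.

## Working session

There is one attempt and no reset: what is moved stays moved. The work goes in short steps, Python scripts to look and compute and a tool call to move; the robot and the scene stay as the last step left them, time stands still between calls to the robot, and variables do not carry over. Pictures are saved under pics/ and viewed, at most 14 in all, crops included, and the job is handed in when it is done.

Besides the shell and the picture viewer there is one more tool, called in YAML: its name, and indented under it one key for each argument. drive_tool: Moves the arm, as the interface text tells. Its arguments: {"type":"object","properties":{"deltas":{"type":"array"},"grip_force":{"type":"number"}},"required":["deltas"]}

```bash
ls; mkdir -p pics; python3 - <<'E'
from station import bot, optics
import cv2,numpy as np
s=bot.get_obs(); print({k:np.round(v,3) for k,v in s.items()})
for n in("scene","side"):
    cv2.imwrite(f"pics/{n}0.png",optics.read_camera(n)); m=optics.camera_model(n); print(n,m)
E
```

```text
pics
{'t': np.float64(0.0), 'q': array([-1.286,  0.478,  0.022,  1.556, -0.012,  1.109, -0.083]), 'joint_vel': array([ 0.001,  0.   , -0.   , -0.001,  0.   ,  0.001,  0.   ]), 'joint_torque': array([ 1.0000e-03, -5.9646e+01,  1.6080e+00, -2.8119e+01,  1.2000e-02,
        9.0000e-03,  0.0000e+00]), 'eef_pos': array([0.258, 0.623, 0.303]), 'tool_rot': array([-0.   ,  0.195,  0.981, -0.001]), 'contact_force': array([-0.392,  0.326, -0.183]), 'torque': array([ 0.028, -0.052,  0.003]), 'grasp_force': np.float64(0.0), 'gripper_width': np.float64(0.999)}
scene {'fx': 444.1703706205055, 'fy': 444.1703706205055, 'cx': 320.2758135872444, 'cy': 245.72545073535275, 'dist': array([0.01000434, 0.        , 0.        , 0.        , 0.        ]), 'cam_to_world': array([[-0.2227706 , -0.70701012,  0.67120038,  1.38875401],
       [ 0.97480059, -0.15328074,  0.1620766 ,  0.27173264],
       [-0.01170771,  0.69039242,  0.72334033,  0.99046033],
       [ 0.        ,  0.        ,  0.        ,  1.        ]])}
side {'fx': 440.7429724320813, 'fy': 440.7429724320813, 'cx': 318.6527061344682, 'cy': 238.5160828523041, 'dist': array([-0.00948183,  0.        ,  0.        ,  0.        ,  0.        ]), 'cam_to_world': array([[ 0.85295199,  0.3498045 , -0.38743995,  0.10367853],
       [-0.52162217,  0.59902825, -0.60751582, -0.6312969 ],
       [ 0.01957571,  0.72027909,  0.69340812,  0.86862288],
       [ 0.        ,  0.        ,  0.        ,  1.        ]])}
```

View pics/scene0.png

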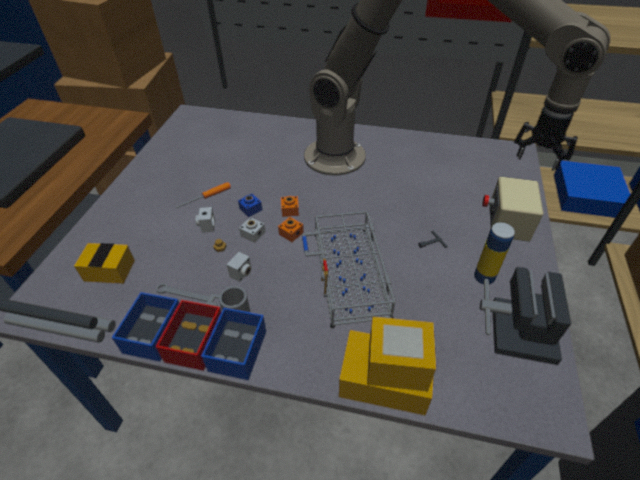

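View pics/side0.png

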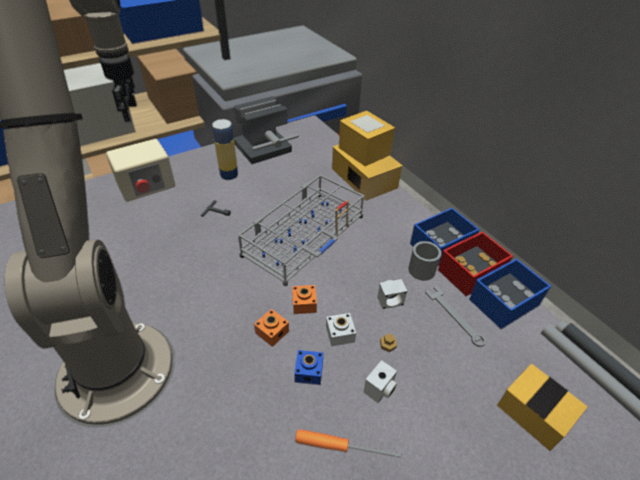

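The scene view shows three silver caps: standing at (252,228), lying at (205,219) and (239,265). The same caps in the side view are at (341,327), (380,380) and (392,293). The frame is at about (350,265) in scene. I'll zoom in to get pixel picks.

```bash
cat > h.py <<'E'
import numpy as np,cv2
from station import bot, optics
from scipy.spatial.transform import Rotation as R
def rays(m,px):
    K=np.array([[m['fx'],0,m['cx']],[0,m['fy'],m['cy']],[0,0,1]])
    u=cv2.undistortPoints(np.array(px,float).reshape(-1,1,2),K,m['dist'])[:,0]
    T=m['cam_to_world']; d=np.c_[u[:,0],-u[:,1],-np.ones(len(u))]@T[:3,:3].T
    return T[:3,3],d
def onz(m,px,z):
    o,d=rays(m,px); return o+d*((np.asarray(z,float)-o[2])/d[:,2])[:,None]
def proj(m,P):
    T=m['cam_to_world']; c=(np.atleast_2d(P)-T[:3,3])@T[:3,:3]; c=c*[1,-1,-1]
    K=np.array([[m['fx'],0,m['cx']],[0,m['fy'],m['cy']],[0,0,1]])
    return cv2.projectPoints(c,np.zeros(3),np.zeros(3),K,m['dist'])[0][:,0]
def tri(ms,pxs):
    A=np.zeros((3,3));b=np.zeros(3)
    for m,p in zip(ms,pxs):
        o,d=rays(m,[p]);d=d[0]/np.linalg.norm(d);Q=np.eye(3)-np.outer(d,d);A+=Q;b+=Q@o
    return np.linalg.solve(A,b)
def crop(img,x0,y0,x1,y1,s,name):
    c=cv2.resize(img[y0:y1,x0:x1],None,fx=s,fy=s,interpolation=cv2.INTER_CUBIC)
    for x in range((x0+19)//20*20,x1,20): cv2.line(c,((x-x0)*s,0),((x-x0)*s,6),(0,255,255),1);cv2.putText(c,str(x),((x-x0)*s,16),0,.35,(0,255,255))
    for y in range((y0+19)//20*20,y1,20): cv2.line(c,(0,(y-y0)*s),(6,(y-y0)*s),(0,255,255),1);cv2.putText(c,str(y),(8,(y-y0)*s+4),0,.35,(0,255,255))
    cv2.imwrite(name,c)
def togo(pos,rot=None):
    "tool-frame offset and angular (units of 45deg) from the present measured pose"
    s=bot.get_obs(); w,x,y,z=s['tool_rot']; r=R.from_quat([x,y,z,w])
    print('off',np.round(r.inv().apply(np.array(pos)-s['eef_pos']),4), 'ang',np.round((r.inv()*rot).as_rotvec()/(np.pi/4),3) if rot is not None else '')
E
python3 - <<'E'
from h import *
crop(cv2.imread('pics/scene0.png'),185,195,400,335,3,'pics/sc1.png')
crop(cv2.imread('pics/side0.png'),230,170,420,400,3,'pics/si1.png') if 0 else None
a=cv2.imread('pics/side0.png'); crop(a,230,170,430,370,3,'pics/si1.png')
E
```

```text
(no output)
```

View pics/sc1.png

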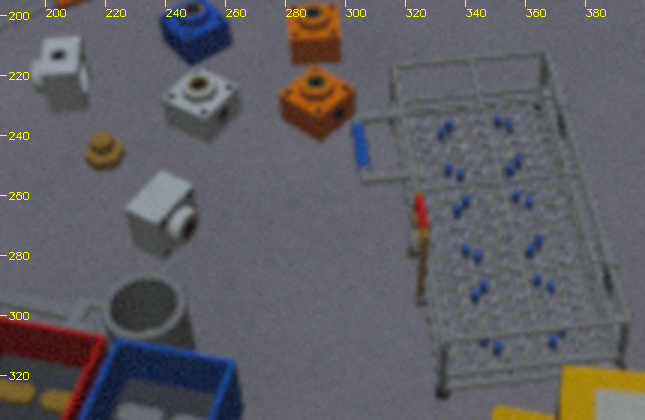

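View pics/si1.png

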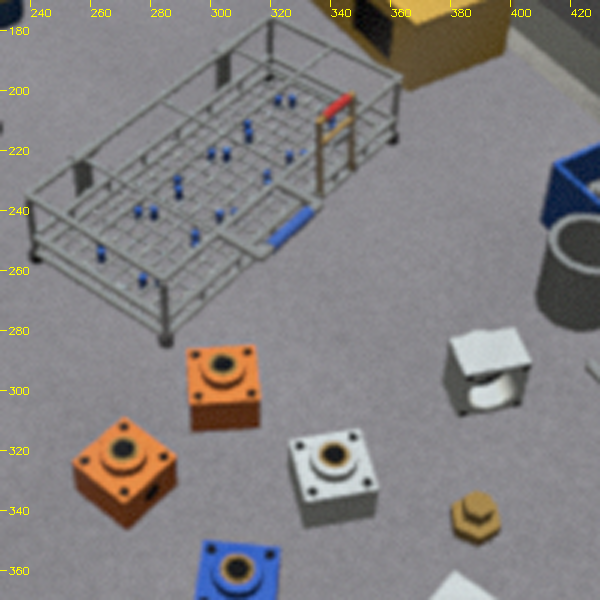

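The crops show the frame with its corner tops, blue handle sleeve and red clip sleeve. cap0 stands at side (341,322). The cap near (392,293) lies with its bore towards the side camera. The one in scene at (239,265) is that same cap, with its boss toward +y.

```bash
python3 - <<'E'
from h import *
S=optics.camera_model('scene');D=optics.camera_model('side')
for n,a,b in [('fn',(316.7,217.7),(284.3,265)),('bn',(366.7,213.3),(239.3,236)),('ff',(332.7,310),(362.7,196.7)),('bf',(392.3,301.7),(320,176.7)),('clip',(325.3,265.3),(342.7,205)),('handle',(305.3,243.7),(327.3,245.7)),('cap0boss',(251.3,223),(341,321.7)),('capA',(239,265),(392.5,293.5)),('capB',(205,219),(380,379))]:
    p=tri([S,D],[a,b]); print(n,p.round(4),'err',np.round(proj(S,p)[0]-a,1),np.round(proj(D,p)[0]-b,1))
a=cv2.imread('pics/side0.png'); b=cv2.imread('pics/scene0.png')
crop(a,350,275,430,405,6,'pics/t1.png');crop(b,190,200,270,290,6,'pics/t2.png')
x,y=cv2.imread('pics/t1.png'),cv2.imread('pics/t2.png')
c=np.zeros((780,960,3),np.uint8);c[:x.shape[0],:480]=x;c[:y.shape[0],480:]=y
cv2.imwrite('pics/caps.png',cv2.resize(c,(738,600)))
E
```

```text
fn [0.4264 0.0289 0.0736] err [-0.2  0.2] [-0.3 -0.2]
bn [0.3743 0.1753 0.0747] err [ 0.2 -0.2] [0.3 0.2]
ff [0.7485 0.1473 0.0749] err [ 0.4 -0.2] [0.4 0.2]
bf [0.6915 0.29   0.0762] err [ 0.5 -0.3] [0.4 0.3]
clip [0.6457 0.1044 0.1182] err [-0.2  0.1] [-0.2 -0.1]
handle [0.548  0.0246 0.0825] err [-0.2  0.1] [-0.2 -0.1]
cap0boss [ 0.4649 -0.1687  0.0487] err [ 0.2 -0.1] [0.3 0.1]
capA [ 0.6247 -0.1539  0.0332] err [-0.2  0.1] [-0.2 -0.1]
capB [ 0.4631 -0.3228  0.0347] err [ 1.  -0.3] [1.6 0.6]
```

View pics/caps.png

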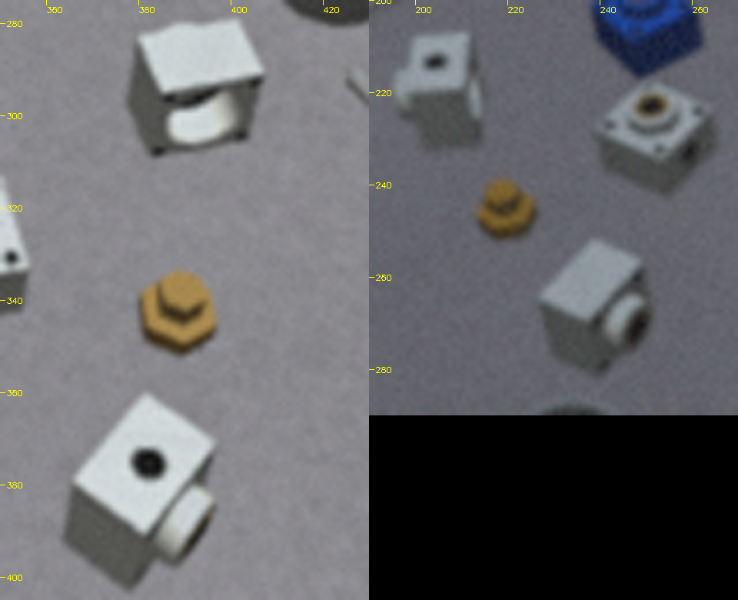

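cap A (side (392,293)) has its boss towards +y. cap B (side (380,380)) has its boss towards −y. Next: cap poses and the frame, and the moves to the clip.

```bash
cat > geo.py <<'E'
import numpy as np
fy=np.array([.3221+.3172,.1184+.1147]);fy/=np.linalg.norm(fy)   # far direction (minus frame y)
far=np.r_[fy,0]; back=np.r_[-fy[1],fy[0],0]
C=np.array([.5602,.1604,0])
E
python3 - <<'E'
from h import *; from geo import *
S=optics.camera_model('scene');D=optics.camera_model('side')
f=lambda L:[(350+x/4.613,275+y/4.613) for x,y in L]
g=lambda L:[(190+(x-369)/4.613,200+y/4.613) for x,y in L]
for n,P in [('A side',onz(D,f([(138,36),(240,20),(263,75),(165,95)]),.056)),('A scene',onz(S,g([(597,238),(642,266),(587,325),(540,298)]),.056)),
 ('B side',onz(D,f([(147,393),(215,443),(145,532),(73,480)]),.056)),('0 side',onz(D,[(230+x/3,170+y/3) for x,y in [(290,437),(361,430),(378,487),(300,500)]],.038))]:
    e=np.diff(np.r_[P,P[:1]],axis=0)[:,:2]
    print(n,P.mean(0).round(4),[(round(np.linalg.norm(v),3),round(np.degrees(np.arctan2(v[1],v[0])),1)) for v in e])
print(far,back)
for n,p in [('clip',(.6457,.1044,.114)),('handle',(.548,.0246,.08))]:
    d=np.array(p)-C; print(n,'far',d@far,'back',d@back)
rot=R.from_matrix(np.c_[np.cross(back,[0,0,-1]),back,[0,0,-1]])
togo(np.r_[C[:2]-.0+.3*0,0.3],rot); togo(np.r_[C[:2],0.3],rot*R.from_euler('z',180,degrees=True))
E
```

```text
A side [ 0.6254 -0.1535  0.056 ] [(np.float64(0.057), np.float64(-19.3)), (np.float64(0.038), np.float64(-111.0)), (np.float64(0.054), np.float64(163.5)), (np.float64(0.04), np.float64(72.7))]
A scene [ 0.6287 -0.1507  0.056 ] [(np.float64(0.039), np.float64(65.0)), (np.float64(0.055), np.float64(-17.5)), (np.float64(0.038), np.float64(-112.0)), (np.float64(0.057), np.float64(163.0))]
B side [ 0.4601 -0.3223  0.056 ] [(np.float64(0.037), np.float64(-73.0)), (np.float64(0.055), np.float64(-161.4)), (np.float64(0.037), np.float64(109.1)), (np.float64(0.056), np.float64(18.0))]
0 side [ 0.4649 -0.1677  0.038 ] [(np.float64(0.055), np.float64(-23.8)), (np.float64(0.053), np.float64(-110.6)), (np.float64(0.059), np.float64(160.3)), (np.float64(0.057), np.float64(65.2))]
[0.93949701 0.3425571  0.        ] [-0.3425571   0.93949701  0.        ]
clip far 0.06114379691928165 back -0.08190046457922961
handle far -0.05798111756259486 back -0.12340449751201352
off [-0.4561 -0.312   0.0036] ang [-0.002 -0.001 -0.945]
off [-0.4561 -0.312   0.0036] ang [-1.000e-03  3.000e-03  3.055e+00]
```

```bash
cat >> h.py <<'E'
from geo import *
ROT=R.from_matrix(np.c_[np.cross(back,[0,0,-1]),back,[0,0,-1]])  # tool y = back, tool x = ?, tool down
def F(f,b,z): return C+f*far+b*back+np.array([0,0,z])
E
python3 - <<'E'
from h import *
togo(F(.061,-.045,.26),ROT); print(ROT.as_matrix().round(2))
E
```

```text
off [-0.5315 -0.3038  0.0436] ang [-0.002 -0.001 -0.945]
[[-0.94 -0.34  0.  ]
 [-0.34  0.94  0.  ]
 [-0.    0.   -1.  ]]
```

drive_tool:
  deltas:
    - {"gripper": 255, "offset": [-0.5315, -0.3038, 0.0436], "angular": [0, 0, -0.945]}
    - {"gripper": 255, "offset": [-0.5315, -0.3038, 0.0436], "angular": [0, 0, -0.945]}
    - {"gripper": 255, "offset": [-0.5315, -0.3038, 0.0436], "angular": [0, 0, -0.945]}
    - {"gripper": 255, "offset": [-0.5315, -0.3038, 0.0436], "angular": [0, 0, -0.945]}
    - {"gripper": 255, "offset": [-0.5315, -0.3038, 0.0436], "angular": [0, 0, -0.945]}

```text
t: 0.6
eef_pos: [0.4117, 0.4247, 0.2857]
tool_rot: [-0.0, -0.177, 0.984, -0.0]
contact_force: [0.7, 0.2, 0.7]
gripper_width: 0.146
grasp_force: 0.0
```

```bash
python3 - <<'E'
from h import *
togo(F(.061,-.045,.26),ROT);print(bot.get_obs()['q'].round(2))
E
```

```text
off [-0.1079 -0.3449  0.0258] ang [-0.    -0.001  0.008]
[-0.85  0.36 -0.07  1.78  0.03  1.01  0.99]
```

drive_tool:
  deltas:
    - {"gripper": 255, "offset": [-0.108, -0.345, 0.026], "angular": [0, 0, 0.008]}
    - {"gripper": 255, "offset": [-0.108, -0.345, 0.026], "angular": [0, 0, 0.008]}
    - {"gripper": 255, "offset": [-0.108, -0.345, 0.026], "angular": [0, 0, 0.008]}
    - {"gripper": 255, "offset": [-0.108, -0.345, 0.026], "angular": [0, 0, 0.008]}
    - {"gripper": 255, "offset": [-0.108, -0.345, 0.026], "angular": [0, 0, 0.008]}

```text
t: 1.1
eef_pos: [0.5631, 0.2266, 0.2679]
tool_rot: [-0.0, -0.171, 0.985, -0.0]
contact_force: [0.9, 0.7, 0.7]
gripper_width: 0.001
grasp_force: 0.0
```

```bash
python3 - <<'E'
from h import *
togo(F(.061,-.045,.171),ROT)
E
```

```text
off [-0.0363 -0.106   0.0969] ang [ 0.    -0.001 -0.008]
```

drive_tool:
  deltas:
    - {"gripper": 255, "offset": [-0.03, -0.09, 0.01], "angular": [0, 0, -0.008]}
    - {"gripper": 255, "offset": [-0.03, -0.09, 0.01], "angular": [0, 0, -0.008]}
    - {"gripper": 255, "offset": [-0.03, -0.09, 0.01], "angular": [0, 0, -0.008]}
    - {"gripper": 255, "offset": [-0.03, -0.09, 0.01], "angular": [0, 0, -0.008]}

```text
t: 1.5
eef_pos: [0.621, 0.1524, 0.2574]
tool_rot: [-0.001, -0.172, 0.985, -0.0]
contact_force: [-1.0, 0.3, 0.6]
gripper_width: -0.002
grasp_force: 0.0
```

```bash
python3 - <<'E'
from h import *
m=optics.camera_model('wrist'); im=optics.read_camera('wrist'); cv2.imwrite('pics/w1.png',im)
togo(F(.061,-.045,.171),ROT)
print(proj(m,[F(.061,-.082,.114),F(-.058,-.1234,.08),F(0,0,.014),F(-.105,0,.014)]).round(0), bot.get_obs()['eef_pos'], m['cam_to_world'].round(3))
E
```

```text
off [-0.0066 -0.0188  0.0867] ang [ 0.001 -0.001 -0.   ]
[[231. 268.]
 [165.  72.]
 [349. 158.]
 [352.  19.]] [0.62035047 0.1543769  0.25770581] [[-0.34  -0.901 -0.269  0.552]
 [ 0.94  -0.326 -0.098  0.127]
 [ 0.001 -0.286  0.958  0.328]
 [ 0.     0.     0.     1.   ]]
```

View pics/w1.png

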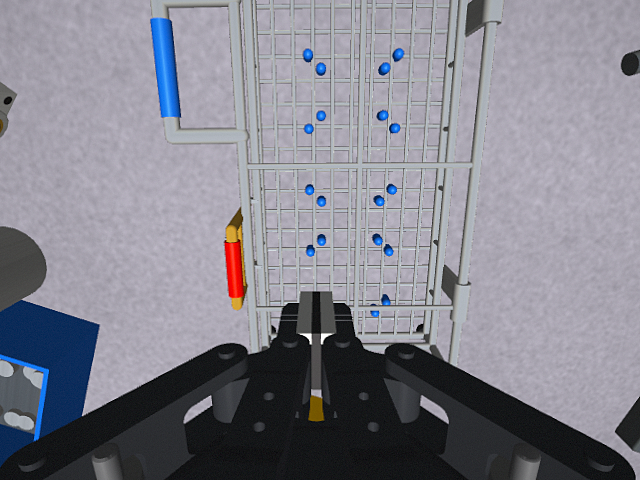

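The wrist view confirms the estimates: red sleeve at (234,269) against a predicted (231,268), the handle at (165,67), and the middle nest at (350,158). Now I'll swing the clip.

drive_tool:
  deltas:
    - {"gripper": 255, "offset": [-0.007, -0.019, 0.04], "angular": [0, 0, 0]}
    - {"gripper": 255, "offset": [-0.007, -0.019, 0.087], "angular": [0, 0, 0]}
    - {"gripper": 255, "offset": [-0.007, -0.019, 0.087], "angular": [0, 0, 0]}

```text
t: 1.85
eef_pos: [0.6292, 0.1394, 0.1652]
tool_rot: [-0.006, -0.175, 0.985, -0.0]
contact_force: [-0.8, 0.9, -0.5]
gripper_width: -0.003
grasp_force: 0.0
```

drive_tool:
  deltas:
    - {"gripper": 255, "offset": [0, -0.013, 0], "angular": [0, 0, 0]}
    - {"gripper": 255, "offset": [0, -0.026, 0], "angular": [0, 0, 0]}
    - {"gripper": 255, "offset": [0, -0.039, 0], "angular": [0, 0, 0]}
    - {"gripper": 255, "offset": [0, -0.052, 0], "angular": [0, 0, 0]}
    - {"gripper": 255, "offset": [0, -0.065, 0], "angular": [0, 0, 0]}

```text
t: 2.35
eef_pos: [0.6571, 0.0758, 0.1725]
tool_rot: [0.001, -0.173, 0.985, -0.0]
contact_force: [-0.6, 0.5, -0.2]
gripper_width: -0.001
grasp_force: 0.2
```

drive_tool:
  deltas:
    - {"gripper": 255, "offset": [0, -0.01, 0.008], "angular": [0, 0, 0]}
    - {"gripper": 255, "offset": [0, -0.018, 0.018], "angular": [0, 0, 0]}
    - {"gripper": 255, "offset": [0, -0.026, 0.026], "angular": [0, 0, 0]}
    - {"gripper": 255, "offset": [0, -0.034, 0.03], "angular": [0, 0, 0]}
    - {"gripper": 255, "offset": [0, -0.034, 0.03], "angular": [0, 0, 0]}

```text
t: 2.85
eef_pos: [0.6675, 0.0437, 0.1398]
tool_rot: [-0.001, -0.173, 0.985, -0.0]
contact_force: [0.1, 0.3, -0.4]
gripper_width: 0.003
grasp_force: 0.0
```

drive_tool:
  deltas:
    - {"gripper": 200, "offset": [0, 0.02, -0.045], "angular": [0, 0, 0]}
    - {"gripper": 100, "offset": [0.04, 0.02, -0.09], "angular": [0, 0, 0]}
    - {"gripper": 100, "offset": [0.08, 0.02, -0.11], "angular": [0, 0, 0]}
    - {"gripper": 100, "offset": [0.12, 0.01, -0.11], "angular": [0, 0, 0]}
    - {"gripper": 100, "offset": [0.12, 0.01, -0.11], "angular": [0, 0, 0]}

```text
t: 3.35
eef_pos: [0.5472, 0.0101, 0.252]
tool_rot: [-0.001, -0.172, 0.985, -0.001]
contact_force: [-0.1, -0.5, -0.8]
gripper_width: 0.605
grasp_force: 0.0
```

```bash
python3 - <<'E'
from h import *
m=optics.camera_model('wrist'); im=optics.read_camera('wrist'); cv2.imwrite('pics/w2.png',im)
togo(F(-.058,-.1234,.134),ROT)
print(proj(m,[F(-.058,-.1234,.08)]).round(0))
for n,M in(('scene',optics.camera_model('scene')),('side',optics.camera_model('side'))):
    a=optics.read_camera(n).astype(int); h=cv2.cvtColor(a.astype(np.uint8),cv2.COLOR_BGR2HSV)
    k=((h[...,0]<8)|(h[...,0]>172))&(h[...,1]>140)&(h[...,2]>80)
    cn,l,st,ce=cv2.connectedComponentsWithStats(k.astype(np.uint8)); print(n,[(ce[i].round(1),st[i,4]) for i in range(1,cn) if 6<st[i,4]<300])
    for th in(.8,1.,1.2,1.4,1.6): print(th,proj(M,F(.061,-.088-.0862*np.sin(th-.07),.028+.0862*np.cos(th-.07)))[0].round(1))
E
```

```text
off [-0.0027  0.0125  0.118 ] ang [-0.001 -0.    -0.003]
[[335. 253.]]
scene [(array([485.9, 198.9]), np.int32(36)), (array([295. , 279.5]), np.int32(28))]
0.8 [301.2 274.3]
1.0 [297.1 277.8]
1.2 [294.1 281.7]
1.4 [292.3 285.7]
1.6 [291.7 289.7]
side [(array([140.9, 182.3]), np.int32(41)), (array([365.7, 229.8]), np.int32(30))]
0.8 [361.3 222.3]
1.0 [364.5 227.8]
1.2 [366.7 233.3]
1.4 [367.9 238.6]
1.6 [368.1 243.5]
```

drive_tool:
  deltas:
    - {"gripper": 183, "offset": [-0.003, 0.0125, 0.02], "angular": [0, 0, 0]}
    - {"gripper": 183, "offset": [-0.003, 0.0125, 0.04], "angular": [0, 0, 0]}
    - {"gripper": 183, "offset": [-0.003, 0.0125, 0.08], "angular": [0, 0, 0]}
    - {"gripper": 183, "offset": [-0.003, 0.0125, 0.117], "angular": [0, 0, 0]}
    - {"gripper": 183, "offset": [-0.003, 0.0125, 0.117], "angular": [0, 0, 0]}

```text
t: 4.0
eef_pos: [0.548, 0.0274, 0.1295]
tool_rot: [-0.004, -0.175, 0.985, 0.0]
contact_force: [-1.1, 0.2, -0.6]
gripper_width: 0.278
grasp_force: 0.0
```

drive_tool:
  deltas:
    - {"gripper": 255, "offset": [0, 0, 0], "angular": [0, 0, 0]}
    - {"gripper": 255, "offset": [0, 0, 0], "angular": [0, 0, 0]}
    - {"gripper": 255, "offset": [0, 0, 0], "angular": [0, 0, 0]}
    - {"gripper": 255, "offset": [0, 0, 0], "angular": [0, 0, 0]}
    - {"gripper": 255, "offset": [0, 0, 0], "angular": [0, 0, 0]}
  grip_force: 20

```text
t: 4.5
eef_pos: [0.5508, 0.0268, 0.1354]
tool_rot: [0.001, -0.174, 0.985, 0.0]
contact_force: [-0.7, 0.8, -0.0]
gripper_width: 0.109
grasp_force: 21.2
```

drive_tool:
  deltas:
    - {"gripper": 255, "offset": [0, 0.0014, -0.0241], "angular": [0, 0, 0]}
    - {"gripper": 255, "offset": [0, 0.0058, -0.0478], "angular": [0, 0, 0]}
    - {"gripper": 255, "offset": [0, 0.0129, -0.0708], "angular": [0, 0, 0]}
    - {"gripper": 255, "offset": [0, 0.0227, -0.0928], "angular": [0, 0, 0]}
    - {"gripper": 255, "offset": [0, 0.0351, -0.1135], "angular": [0, 0, 0]}

```text
t: 5.0
eef_pos: [0.5388, 0.0591, 0.2493]
tool_rot: [0.001, -0.173, 0.985, -0.0]
contact_force: [2.5, 1.0, -4.5]
gripper_width: 0.107
grasp_force: 19.8
```

drive_tool:
  deltas:
    - {"gripper": 255, "offset": [0, 0.0148, -0.019], "angular": [0, 0, 0]}
    - {"gripper": 255, "offset": [0, 0.0318, -0.0362], "angular": [0, 0, 0]}
    - {"gripper": 255, "offset": [0, 0.0506, -0.0512], "angular": [0, 0, 0]}
    - {"gripper": 255, "offset": [0, 0.0712, -0.0638], "angular": [0, 0, 0]}
    - {"gripper": 255, "offset": [0, 0.0931, -0.0738], "angular": [0, 0, 0]}

```text
t: 5.5
eef_pos: [0.5074, 0.1446, 0.3243]
tool_rot: [0.002, -0.172, 0.985, -0.002]
contact_force: [-0.3, -4.9, 1.8]
gripper_width: 0.109
grasp_force: 19.8
```

drive_tool:
  deltas:
    - {"gripper": 255, "offset": [0, 0.023, -0.0074], "angular": [0, 0, 0]}
    - {"gripper": 255, "offset": [0, 0.0466, -0.012], "angular": [0, 0, 0]}
    - {"gripper": 255, "offset": [0, 0.0706, -0.0137], "angular": [0, 0, 0]}
    - {"gripper": 255, "offset": [0, 0.09, -0.013], "angular": [0, 0, 0]}
    - {"gripper": 255, "offset": [0, 0.09, -0.013], "angular": [0, 0, 0]}

```text
t: 6.0
eef_pos: [0.4745, 0.2343, 0.3361]
tool_rot: [0.001, -0.176, 0.984, 0.001]
contact_force: [-5.3, -0.4, 9.6]
gripper_width: 0.104
grasp_force: 21.3
```

```bash
python3 - <<'E'
from h import *
s=bot.get_obs();print(s['contact_force'].round(1)); d=s['eef_pos']-C; print(d@far,d@back,d[2],s['q'].round(2))
E
```

```text
[-5.3 -0.4  9.6]
-0.055147585960119636 0.09878826321055735 0.33605091730217196 [-0.52  0.21 -0.06  1.86  0.01  1.07  1.33]
```

drive_tool:
  deltas:
    - {"gripper": 150, "offset": [0, 0, 0], "angular": [0, 0, 0]}
    - {"gripper": 150, "offset": [0, 0, 0], "angular": [0, 0, 0]}
    - {"gripper": 150, "offset": [0, 0, -0.03], "angular": [0, 0, 0]}
    - {"gripper": 150, "offset": [0, 0, -0.06], "angular": [0, 0, 0]}
    - {"gripper": 100, "offset": [0, 0, -0.09], "angular": [0, 0, 0]}

```text
t: 6.5
eef_pos: [0.476, 0.2303, 0.4254]
tool_rot: [-0.0, -0.173, 0.985, -0.0]
contact_force: [-0.5, 0.5, 0.2]
gripper_width: 0.565
grasp_force: 0.0
```

```bash
cat >> h.py <<'E'
def TD(psi,tilt=0,about=None):
    "tool down, tool y at world angle psi (deg); then tilted by rotvec about world axis (deg)"
    y=np.r_[np.cos(np.radians(psi)),np.sin(np.radians(psi)),0]; z=np.r_[0,0,-1.]
    r=R.from_matrix(np.c_[np.cross(y,z),y,z])
    return r if not tilt else R.from_rotvec(np.radians(tilt)*np.array(about,float))*r
def U(a): return np.r_[np.cos(np.radians(a)),np.sin(np.radians(a)),0]
E
python3 - <<'E'
from h import *
togo([.626,-.152,.25],TD(-18))
E
```

```text
off [-0.0109 -0.4104  0.1755] ang [-0.     0.     2.842]
```

drive_tool:
  deltas:
    - {"gripper": 0, "offset": [-0.005, -0.05, 0], "angular": [0, 0, 0.19]}
    - {"gripper": 0, "offset": [-0.005, -0.1, 0], "angular": [0, 0, 0.38]}
    - {"gripper": 0, "offset": [-0.005, -0.15, 0.02], "angular": [0, 0, 0.57]}
    - {"gripper": 0, "offset": [-0.005, -0.2, 0.05], "angular": [0, 0, 0.76]}
    - {"gripper": 0, "offset": [-0.005, -0.25, 0.07], "angular": [0, 0, 0.95]}

```text
t: 7.0
eef_pos: [0.5609, 0.0094, 0.36]
tool_rot: [0.0, 0.201, 0.98, -0.0]
contact_force: [0.7, -0.2, 0.8]
gripper_width: 0.997
grasp_force: 0.0
```

drive_tool:
  deltas:
    - {"gripper": 0, "offset": [0, 0, 0.02], "angular": [0, 0, 0.19]}
    - {"gripper": 0, "offset": [0, 0, 0.04], "angular": [0, 0, 0.38]}
    - {"gripper": 0, "offset": [0, 0, 0.06], "angular": [0, 0, 0.57]}
    - {"gripper": 0, "offset": [0, 0, 0.08], "angular": [0, 0, 0.76]}
    - {"gripper": 0, "offset": [0, 0, 0.1], "angular": [0, 0, 0.95]}

```text
t: 7.5
eef_pos: [0.5608, 0.0108, 0.2601]
tool_rot: [0.0, 0.544, 0.839, -0.0]
contact_force: [0.0, 0.7, -0.0]
gripper_width: 1.003
grasp_force: 0.0
```

```bash
python3 - <<'E'
from h import *
togo([.626,-.152,.25],TD(-18))
E
```

```text
off [-0.1752 -0.0068  0.0102] ang [0.001 0.001 0.935]
```

drive_tool:
  deltas:
    - {"gripper": 0, "offset": [-0.035, -0.001, 0], "angular": [0, 0, 0.187]}
    - {"gripper": 0, "offset": [-0.07, -0.003, 0], "angular": [0, 0, 0.374]}
    - {"gripper": 0, "offset": [-0.105, -0.005, 0], "angular": [0, 0, 0.561]}
    - {"gripper": 0, "offset": [-0.14, -0.0068, 0.005], "angular": [0, 0, 0.748]}
    - {"gripper": 0, "offset": [-0.175, -0.0068, 0.01], "angular": [0, 0, 0.935]}

```text
t: 8.0
eef_pos: [0.6273, -0.1527, 0.251]
tool_rot: [0.001, 0.809, 0.588, 0.0]
contact_force: [1.5, 0.1, 0.5]
gripper_width: 0.998
grasp_force: 0.0
```

drive_tool:
  deltas:
    - {"gripper": 0, "offset": [0, 0, 0], "angular": [0, 0, 0]}
    - {"gripper": 0, "offset": [0, 0, 0], "angular": [0, 0, 0]}

```text
t: 8.2
eef_pos: [0.6268, -0.1516, 0.2505]
tool_rot: [0.0, 0.807, 0.59, -0.001]
contact_force: [-0.8, 1.0, -0.6]
gripper_width: 0.999
grasp_force: 0.0
```

```bash
python3 - <<'E'
from h import *
m=optics.camera_model('wrist'); im=optics.read_camera('wrist'); cv2.imwrite('pics/w3.png',im)
np.save('m3.npy',m,allow_pickle=True)
print(proj(m,[[.626,-.152,.056]]).round(0),bot.get_obs()['q'].round(2)); togo([.626,-.152,.25],TD(-18))
E
```

```text
[[315. 236.]] [-0.2   0.51  0.48  1.71 -0.27  0.99  0.07]
off [-0.0021 -0.0002  0.0006] ang [-0.001  0.     0.011]
```

View pics/w3.png

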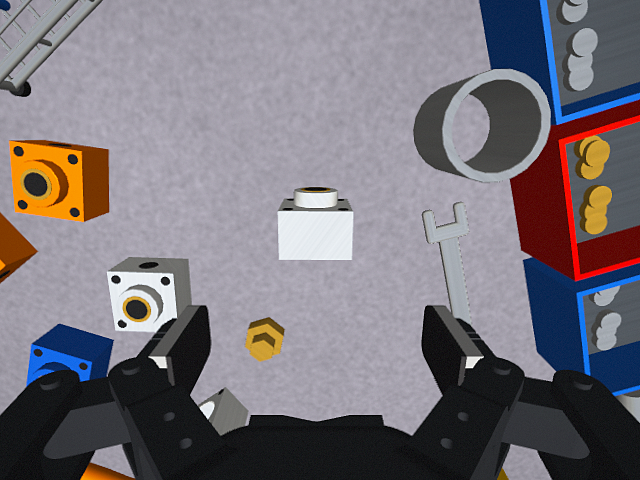

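The view confirms cap A: its top face is centred at (315,236) and square to the tool. Next I tilt 45° toward its boss for the pick.

```bash
python3 - <<'E'
from h import *
boss=U(72);b=(boss+[0,0,1])/2**.5; G=np.r_[.626,-.152,.030]+.006*boss
togo(G+.144*b,TD(-18,45,U(162)))
E
```

```text
off [0.1057 0.0007 0.1187] ang [ 0.003 -1.     0.01 ]
```

drive_tool:
  deltas:
    - {"gripper": 0, "offset": [0.03, 0, 0], "angular": [0, -0.19, 0]}
    - {"gripper": 0, "offset": [0.06, 0, 0.02], "angular": [0, -0.38, 0]}
    - {"gripper": 0, "offset": [0.09, 0, 0.05], "angular": [0, -0.57, 0]}
    - {"gripper": 0, "offset": [0.1057, 0.0007, 0.08], "angular": [0, -0.76, 0]}
    - {"gripper": 0, "offset": [0.1057, 0.0007, 0.1], "angular": [0.003, -0.95, 0.01]}

```text
t: 8.75
eef_pos: [0.6606, -0.0424, 0.1485]
tool_rot: [0.216, 0.75, 0.551, -0.295]
contact_force: [0.4, -0.2, -0.7]
gripper_width: 0.999
grasp_force: 0.0
```

```bash
python3 - <<'E'
from h import *
boss=U(72);b=(boss+[0,0,1])/2**.5; G=np.r_[.626,-.152,.030]+.006*boss
togo(G+.144*b,TD(-18,45,U(162)));togo(G+.054*b,TD(-18,45,U(162))); print(bot.get_obs()['q'].round(2))
E
```

```text
off [0.0061 0.0009 0.017 ] ang [ 0.007 -0.048  0.01 ]
off [0.0027 0.0004 0.107 ] ang [ 0.007 -0.048  0.01 ]
[-0.69  0.92  0.7   1.6   0.14  1.11 -0.51]
```

drive_tool:
  deltas:
    - {"gripper": 0, "offset": [0.005, 0, 0.017], "angular": [0.007, -0.048, 0.01]}
    - {"gripper": 0, "offset": [0.003, 0.0004, 0.05], "angular": [0.007, -0.048, 0.01]}
    - {"gripper": 0, "offset": [0.003, 0.0004, 0.08], "angular": [0.007, -0.048, 0.01]}
    - {"gripper": 0, "offset": [0.003, 0.0004, 0.105], "angular": [0.007, -0.048, 0.01]}
    - {"gripper": 0, "offset": [0.003, 0.0004, 0.105], "angular": [0.007, -0.048, 0.01]}

```text
t: 9.25
eef_pos: [0.6358, -0.1162, 0.0697]
tool_rot: [0.222, 0.75, 0.539, -0.312]
contact_force: [1.0, 0.6, -0.3]
gripper_width: 0.998
grasp_force: 0.0
```

drive_tool:
  deltas:
    - {"gripper": 255, "offset": [0, 0, 0], "angular": [0, 0, 0]}
    - {"gripper": 255, "offset": [0, 0, 0], "angular": [0, 0, 0]}
    - {"gripper": 255, "offset": [0, 0, 0], "angular": [0, 0, 0]}
    - {"gripper": 255, "offset": [0, 0, 0], "angular": [0, 0, 0]}
    - {"gripper": 255, "offset": [0, 0, 0], "angular": [0, 0, 0]}
  grip_force: 60

```text
t: 9.75
eef_pos: [0.6401, -0.1139, 0.0728]
tool_rot: [0.224, 0.75, 0.54, -0.308]
contact_force: [1.5, 3.9, 6.0]
gripper_width: 0.647
grasp_force: 64.1
```

```bash
python3 - <<'E'
from h import *
boss=U(72);b=(boss+[0,0,1])/2**.5; G=np.r_[.626,-.152,.030]+.006*boss
togo(G+.054*b,TD(-18,45,U(162)))
s=bot.get_obs();print(s['gripper_width'],s['grasp_force'],s['contact_force'])
w,x,y,z=s['tool_rot'];r=R.from_quat([x,y,z,w]).inv()
print('up',r.apply([0,0,1]).round(3))
E
```

```text
off [ 0.0058 -0.0017  0.0008] ang [-0.003 -0.004 -0.01 ]
0.646581609260244 64.13286005845293 [1.48334554 3.94622889 5.99661385]
up [-0.705  0.004 -0.709]
```

```bash
python3 - <<'E'
from h import *
s=bot.get_obs();w,x,y,z=s['tool_rot'];r=R.from_quat([x,y,z,w]).inv()
cc=np.r_[.626,-.152,.028]+.006*U(72)
print('cap in tool',r.apply(cc-s['eef_pos']).round(4),'boss in tool',r.apply(U(72)).round(3))
E
```

```text
cap in tool [ 0.007  -0.0015  0.0562] boss in tool [ 0.709 -0.008 -0.705]
```

drive_tool:
  deltas:
    - {"gripper": 255, "offset": [-0.02, 0, -0.02], "angular": [0, 0, 0]}
    - {"gripper": 255, "offset": [-0.05, 0, -0.05], "angular": [0, 0, 0]}
    - {"gripper": 255, "offset": [-0.08, 0, -0.08], "angular": [0, 0, 0]}
    - {"gripper": 255, "offset": [-0.11, 0, -0.11], "angular": [0, 0.15, 0]}
    - {"gripper": 255, "offset": [-0.13, 0, -0.13], "angular": [0, 0.3, 0]}

```text
t: 10.25
eef_pos: [0.6392, -0.1141, 0.2579]
tool_rot: [0.159, 0.782, 0.563, -0.216]
contact_force: [1.1, -0.9, -3.7]
gripper_width: 0.65
grasp_force: 64.2
```

drive_tool:
  deltas:
    - {"gripper": 255, "offset": [0, 0, 0], "angular": [0, 0.19, 0]}
    - {"gripper": 255, "offset": [0, 0, 0], "angular": [0, 0.38, 0]}
    - {"gripper": 255, "offset": [0, 0, 0], "angular": [0, 0.57, 0]}
    - {"gripper": 255, "offset": [0, 0, 0], "angular": [0, 0.7, 0]}
    - {"gripper": 255, "offset": [0, 0, 0], "angular": [0, 0.7, 0]}

```text
t: 10.75
eef_pos: [0.6367, -0.1196, 0.2565]
tool_rot: [0.001, 0.814, 0.581, 0.002]
contact_force: [-1.1, -1.0, -1.9]
gripper_width: 0.647
grasp_force: 64.1
```

```bash
python3 - <<'E'
from h import *
togo(F(.105,-.15,.26),TD(20)); s=bot.get_obs();print(s['q'].round(2),s['gripper_width'])
E
```

```text
off [ 0.1894  0.0128 -0.003 ] ang [ 0.004 -0.001 -0.865]
[-0.26  0.51  0.49  1.7  -0.28  1.   -0.  ] 0.6469003494177386
```

drive_tool:
  deltas:
    - {"gripper": 255, "offset": [0.04, 0.003, -0.005], "angular": [0, 0, -0.18]}
    - {"gripper": 255, "offset": [0.08, 0.006, -0.01], "angular": [0, 0, -0.36]}
    - {"gripper": 255, "offset": [0.12, 0.009, -0.02], "angular": [0, 0, -0.54]}
    - {"gripper": 255, "offset": [0.16, 0.012, -0.03], "angular": [0, 0, -0.72]}
    - {"gripper": 255, "offset": [0.189, 0.0128, -0.03], "angular": [0, 0, -0.865]}

```text
t: 11.25
eef_pos: [0.7116, 0.065, 0.2865]
tool_rot: [0.002, 0.567, 0.824, 0.001]
contact_force: [1.3, 0.4, -2.2]
gripper_width: 0.65
grasp_force: 64.1
```

drive_tool:
  deltas:
    - {"gripper": 255, "offset": [0, 0, 0], "angular": [0, 0.19, 0]}
    - {"gripper": 255, "offset": [0, 0, 0], "angular": [0, 0.38, 0]}
    - {"gripper": 255, "offset": [0, 0, 0], "angular": [0, 0.57, 0]}
    - {"gripper": 255, "offset": [0, 0, 0], "angular": [0, 0.76, 0]}
    - {"gripper": 255, "offset": [0, 0, 0], "angular": [0, 0.95, 0]}

```text
t: 11.75
eef_pos: [0.7105, 0.0604, 0.285]
tool_rot: [-0.3, 0.531, 0.765, 0.208]
contact_force: [-0.3, 0.6, -3.3]
gripper_width: 0.65
grasp_force: 64.3
```

```bash
cat >> h.py <<'E'
def place(capc,nest_f,lift,psi,tilt,cap_in_tool):
    r=TD(psi,tilt,U(psi+180)); p=F(nest_f,0,.039+lift)+capc-r.apply(cap_in_tool); togo(p,r); return p
E
python3 - <<'E'
from h import *
place(0,.105,.08,20.03,-45,[.007,-.0015,.0562]); s=bot.get_obs();print(s['q'].round(2),s['gripper_width'])
E
```

```text
off [-0.0155  0.0004  0.1647] ang [-0.007  0.047  0.007]
[ 0.02  0.72  0.06  1.34 -0.71  1.48  0.64] 0.6496291693181623
```

drive_tool:
  deltas:
    - {"gripper": 255, "offset": [-0.0155, 0.001, 0.04], "angular": [-0.007, 0.047, 0.007]}
    - {"gripper": 255, "offset": [-0.0155, 0.001, 0.08], "angular": [-0.007, 0.047, 0.007]}
    - {"gripper": 255, "offset": [-0.0155, 0.001, 0.12], "angular": [-0.007, 0.047, 0.007]}
    - {"gripper": 255, "offset": [-0.0155, 0.001, 0.165], "angular": [-0.007, 0.047, 0.007]}
    - {"gripper": 255, "offset": [-0.0155, 0.001, 0.165], "angular": [-0.007, 0.047, 0.007]}

```text
t: 12.25
eef_pos: [0.6708, 0.1616, 0.1479]
tool_rot: [-0.318, 0.528, 0.758, 0.215]
contact_force: [-0.5, 0.2, -1.6]
gripper_width: 0.648
grasp_force: 64.6
```

drive_tool:
  deltas:
    - {"gripper": 255, "offset": [0, 0, 0], "angular": [0, 0, 0]}
    - {"gripper": 255, "offset": [0, 0, 0], "angular": [0, 0, 0]}

```text
t: 12.45
eef_pos: [0.6773, 0.1542, 0.154]
tool_rot: [-0.311, 0.53, 0.758, 0.219]
contact_force: [0.3, -0.8, -2.1]
gripper_width: 0.648
grasp_force: 64.6
```

```bash
cat >> h.py <<'E'
def pins(f,z=.022): return [F(f+a,b,z) for a,b in [(sa*p,sb*q) for p,q in((.035,.025),(.025,.035)) for sa in(1,-1) for sb in(1,-1)]]
def pose():
    s=bot.get_obs();w,x,y,z=s['tool_rot'];return s['eef_pos'],R.from_quat([x,y,z,w])
def capbox(c,r,m,img):
    "draw cap with centre c, rotation r (z=boss)"
    q=lambda P:proj(m,c+r.apply(np.array(P))).astype(int)
    for z in(-.025,.013): cv2.polylines(img,[q([[a*.028,b*.028,z] for a,b in((1,1),(1,-1),(-1,-1),(-1,1))])],True,(0,0,255),1)
    t=np.linspace(0,6.28,30); cv2.polylines(img,[q(np.c_[.018*np.cos(t),.018*np.sin(t),.025+0*t])],True,(0,0,255),1)
E
python3 - <<'E'
from h import *
m=optics.camera_model('wrist'); im=optics.read_camera('wrist'); p,r=pose()
c=p+r.apply([.007,0,.0562]); d=c-C; print('cap est far,back,z',d@far,d@back,d[2])
for P in proj(m,pins(.105)+pins(0)): cv2.circle(im,tuple(P.astype(int)),3,(0,255,255),1)
capbox(c,TD(20.03)*R.from_euler('x',180,degrees=True),m,im)
S=optics.camera_model('scene'); sc=optics.read_camera('scene'); 
capbox(c,TD(20.03)*R.from_euler('x',180,degrees=True),S,sc)
for P in proj(S,pins(.105)+pins(0)): cv2.circle(sc,tuple(P.round().astype(int)),1,(0,255,255),1)
o=np.zeros((480,780,3),np.uint8); o[:,:420]=im[:,110:530]; o[:360,420:]=cv2.resize(sc[210:330,300:420],(360,360),interpolation=cv2.INTER_CUBIC); cv2.imwrite('pics/w4.png',o)
place(0,.105,.0,20.03,-45,[.007,0,.0562])
E
```

```text
cap est far,back,z 0.10828015771357098 -0.002070735826671436 0.11952241559716799
off [-0.0555 -0.0034  0.059 ] ang [0.006 0.006 0.001]
```

View pics/w4.png

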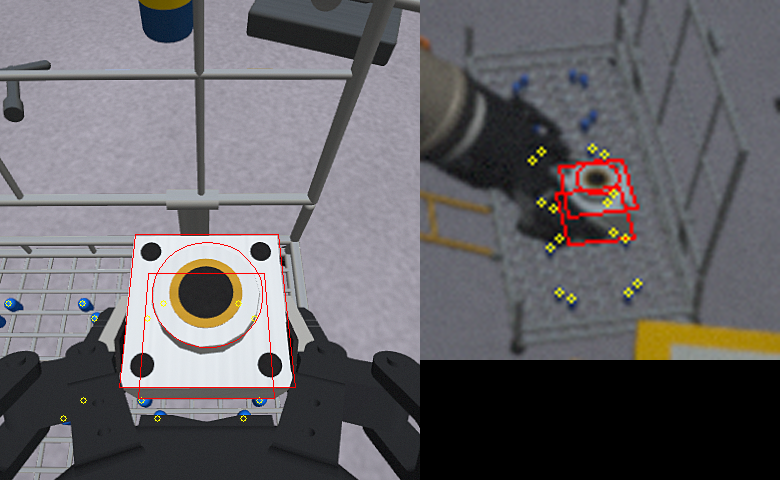

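The overlay (wrist view, left) matches the held cap and the pins within about 2 px. Lowering into the far nest.

drive_tool:
  deltas:
    - {"gripper": 255, "offset": [-0.018, -0.0034, 0.02], "angular": [0, 0, 0]}
    - {"gripper": 255, "offset": [-0.032, -0.0034, 0.035], "angular": [0, 0, 0]}
    - {"gripper": 255, "offset": [-0.042, -0.0034, 0.0455], "angular": [0, 0, 0]}
    - {"gripper": 255, "offset": [-0.048, -0.0034, 0.0515], "angular": [0, 0, 0]}
    - {"gripper": 255, "offset": [-0.051, -0.0034, 0.0545], "angular": [0, 0, 0]}

```text
t: 13.05
eef_pos: [0.6729, 0.1554, 0.0786]
tool_rot: [-0.312, 0.531, 0.757, 0.22]
contact_force: [-0.2, -0.3, -2.9]
gripper_width: 0.648
grasp_force: 65.0
```

drive_tool:
  deltas:
    - {"gripper": 255, "offset": [-0.0015, 0, 0.0015], "angular": [0, 0, 0]}
    - {"gripper": 255, "offset": [-0.003, 0, 0.003], "angular": [0, 0, 0]}
    - {"gripper": 255, "offset": [-0.004, 0, 0.004], "angular": [0, 0, 0]}
    - {"gripper": 255, "offset": [-0.004, 0, 0.004], "angular": [0, 0, 0]}

```text
t: 13.45
eef_pos: [0.6735, 0.1557, 0.075]
tool_rot: [-0.311, 0.53, 0.757, 0.221]
contact_force: [0.4, -0.7, 0.9]
gripper_width: 0.646
grasp_force: 65.2
```

```bash
python3 - <<'E'
from h import *
place(0,.105,.0,20.03,-45,[.007,0,.0562]);p,r=pose();d=p+r.apply([.007,0,.0562])-C; print('cap est far,back,z',d@far,d@back,d[2],bot.get_obs()['contact_force'])
E
```

```text
off [-0.0019  0.0002 -0.0002] ang [0.005 0.003 0.002]
cap est far,back,z 0.10502417670729723 0.0013699654255381697 0.040105361001586626 [ 0.43435209 -0.71644248  0.92874755]
```

drive_tool:
  deltas:
    - {"gripper": 50, "offset": [0, 0, 0], "angular": [0, 0, 0]}
    - {"gripper": 50, "offset": [0, 0, 0], "angular": [0, 0, 0]}
    - {"gripper": 50, "offset": [0, 0, 0], "angular": [0, 0, 0]}
    - {"gripper": 50, "offset": [0, 0, -0.03], "angular": [0, 0, 0]}
    - {"gripper": 50, "offset": [0, 0, -0.06], "angular": [0, 0, 0]}

```text
t: 13.95
eef_pos: [0.6867, 0.1165, 0.1165]
tool_rot: [-0.313, 0.53, 0.757, 0.22]
contact_force: [0.4, -0.8, 0.5]
gripper_width: 0.803
grasp_force: 0.0
```

drive_tool:
  deltas:
    - {"gripper": 0, "offset": [-0.03, 0, -0.03], "angular": [0, -0.19, 0]}
    - {"gripper": 0, "offset": [-0.06, 0, -0.06], "angular": [0, -0.38, 0]}
    - {"gripper": 0, "offset": [-0.08, 0, -0.08], "angular": [0, -0.57, 0]}
    - {"gripper": 0, "offset": [-0.1, 0, -0.09], "angular": [0, -0.76, 0]}
    - {"gripper": 0, "offset": [-0.1, 0, -0.09], "angular": [0, -0.95, 0]}

```text
t: 14.45
eef_pos: [0.7341, -0.016, 0.1106]
tool_rot: [-0.01, 0.576, 0.817, 0.01]
contact_force: [-0.2, 0.3, -1.3]
gripper_width: 0.993
grasp_force: 0.0
```

```bash
python3 - <<'E'
from h import *
S=optics.camera_model('scene');sc=optics.read_camera('scene');D=optics.camera_model('side');sd=optics.read_camera('side')
c=F(.105,0,.039)
for m,i in((S,sc),(D,sd)):capbox(c,TD(20.03)*R.from_euler('x',180,degrees=True),m,i)
o=np.hstack([cv2.resize(sc[190:330,180:420],(480,280),interpolation=cv2.INTER_CUBIC),np.zeros((280,0,3),np.uint8)])
o=np.vstack([o,cv2.resize(sd[180:400,270:430],(320,440),interpolation=cv2.INTER_CUBIC)[:300].repeat(1,1) if 0 else cv2.resize(sd[170:400,230:470],(480,300*0+310),interpolation=cv2.INTER_CUBIC)])
cv2.imwrite('pics/chk1.png',o); togo([.4601,-.3223,.25],TD(18)); print(bot.get_obs()['q'].round(2))
E
```

```text
off [-0.1981 -0.3661 -0.149 ] ang [ 0.004 -0.048  0.053]
[-0.29  0.8   0.35  1.54 -0.38  0.88  0.56]
```

View pics/chk1.png

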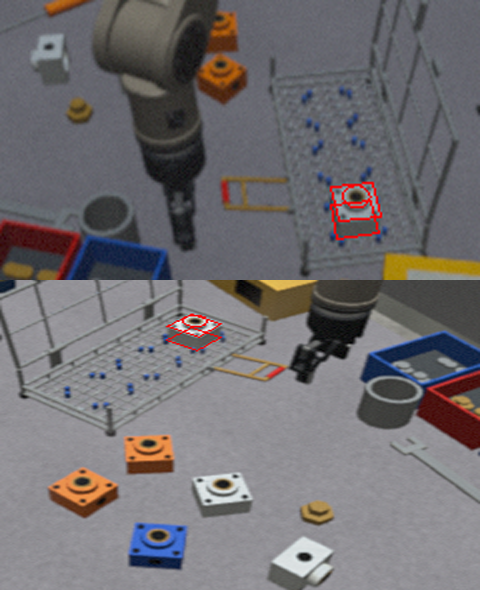

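Cap A sits flush in the far nest, matching the overlay at scene crop (356,205). On to cap B.

drive_tool:
  deltas:
    - {"gripper": 0, "offset": [0, 0, -0.05], "angular": [0, -0.048, 0.053]}
    - {"gripper": 0, "offset": [0, 0, -0.1], "angular": [0, -0.048, 0.053]}
    - {"gripper": 0, "offset": [-0.02, -0.05, -0.14], "angular": [0, -0.048, 0.053]}
    - {"gripper": 0, "offset": [-0.045, -0.09, -0.149], "angular": [0, -0.048, 0.053]}
    - {"gripper": 0, "offset": [-0.07, -0.13, -0.149], "angular": [0, -0.048, 0.053]}

```text
t: 15.05
eef_pos: [0.6426, -0.1189, 0.2579]
tool_rot: [0.001, 0.591, 0.807, 0.003]
contact_force: [-0.1, -1.9, -0.3]
gripper_width: 1.001
grasp_force: 0.0
```

```bash
python3 - <<'E'
from h import *
togo([.4601,-.3223,.25],TD(18)); S=optics.camera_model('scene'); print(onz(S,[(203,197),(230,184),(182,206),(220.5,246)],[.013,.013,.005,.015]).round(3))
E
```

```text
off [-0.1387 -0.2355  0.0063] ang [ 0.008 -0.001 -0.009]
[[ 0.343 -0.39   0.013]
 [ 0.256 -0.325  0.013]
 [ 0.393 -0.446  0.005]
 [ 0.549 -0.243  0.015]]
```

drive_tool:
  deltas:
    - {"gripper": 0, "offset": [-0.025, -0.043, 0], "angular": [0, 0, 0]}
    - {"gripper": 0, "offset": [-0.05, -0.085, 0], "angular": [0, 0, 0]}
    - {"gripper": 0, "offset": [-0.075, -0.128, 0], "angular": [0, 0, 0]}
    - {"gripper": 0, "offset": [-0.1, -0.17, 0], "angular": [0, 0, 0]}
    - {"gripper": 0, "offset": [-0.125, -0.2125, 0.005], "angular": [0, 0, 0]}

```text
t: 15.55
eef_pos: [0.4762, -0.3026, 0.2506]
tool_rot: [0.001, 0.591, 0.806, 0.002]
contact_force: [-0.4, -0.7, 0.7]
gripper_width: 0.999
grasp_force: 0.0
```

drive_tool:
  deltas:
    - {"gripper": 0, "offset": [-0.0137, -0.023, 0], "angular": [0, 0, 0]}
    - {"gripper": 0, "offset": [-0.0137, -0.023, 0], "angular": [0, 0, 0]}
    - {"gripper": 0, "offset": [-0.0137, -0.023, 0], "angular": [0, 0, 0]}

```text
t: 15.85
eef_pos: [0.4595, -0.3215, 0.25]
tool_rot: [0.0, 0.592, 0.806, 0.002]
contact_force: [1.3, 0.1, 0.8]
gripper_width: 1.002
grasp_force: 0.0
```

```bash
python3 - <<'E'
from h import *
m=optics.camera_model('wrist'); im=optics.read_camera('wrist'); np.save('m4.npy',m,allow_pickle=True)
capbox(np.r_[.4601,-.3223,.028]+.006*U(-71.7),R.from_matrix(np.c_[U(18.3),[0,0,1],U(-71.7)]),m,im); cv2.imwrite('pics/w5.png',im)
print(bot.get_obs()['q'].round(2)); togo([.4601,-.3223,.25],TD(18.3))
E
```

```text
[ 0.08  0.38  0.53  1.91 -0.25  0.91  1.04]
off [-0.0016 -0.0009 -0.0001] ang [ 0.004 -0.001 -0.017]
```

View pics/w5.png

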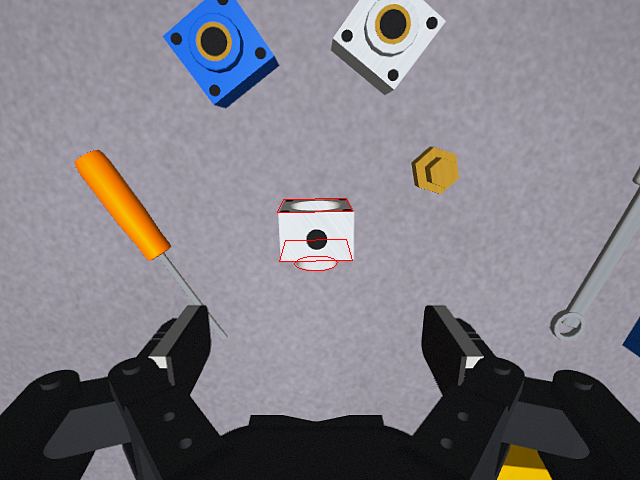

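Cap B lies exactly where estimated: box centre (315,232), bore edge at y=200. Tilting for the pick.

```bash
python3 - <<'E'
from h import *
boss=U(-71.7);b=(boss+[0,0,1])/2**.5; G=np.r_[.4605,-.3223,.030]+.006*boss
togo(G+.144*b,TD(18.3,-45,U(198.3)))
E
```

```text
off [-0.1097  0.0006  0.118 ] ang [ 0.01   0.999 -0.014]
```

drive_tool:
  deltas:
    - {"gripper": 0, "offset": [-0.03, 0, 0], "angular": [0, 0.19, 0]}
    - {"gripper": 0, "offset": [-0.06, 0, 0.02], "angular": [0, 0.38, 0]}
    - {"gripper": 0, "offset": [-0.09, 0, 0.05], "angular": [0, 0.57, 0]}
    - {"gripper": 0, "offset": [-0.1097, 0.0006, 0.08], "angular": [0, 0.76, 0]}
    - {"gripper": 0, "offset": [-0.1097, 0.0006, 0.1], "angular": [0.003, 0.95, -0.01]}

```text
t: 16.4
eef_pos: [0.4946, -0.4266, 0.1474]
tool_rot: [-0.296, 0.546, 0.753, 0.217]
contact_force: [0.7, -0.6, -0.4]
gripper_width: 0.998
grasp_force: 0.0
```

```bash
python3 - <<'E'
from h import *
boss=U(-71.7);b=(boss+[0,0,1])/2**.5; G=np.r_[.4605,-.3223,.030]+.006*boss
togo(G+.054*b,TD(18.3,-45,U(198.3))); print(bot.get_obs()['q'].round(2))
E
```

```text
off [-0.0062 -0.0003  0.1027] ang [ 0.008  0.042 -0.001]
[ 0.55  0.94  0.35  1.33 -0.55  1.66  1.35]
```

drive_tool:
  deltas:
    - {"gripper": 0, "offset": [-0.006, 0, 0.02], "angular": [0.008, 0.042, 0]}
    - {"gripper": 0, "offset": [-0.006, 0, 0.05], "angular": [0.008, 0.042, 0]}
    - {"gripper": 0, "offset": [-0.006, 0, 0.075], "angular": [0.008, 0.042, 0]}
    - {"gripper": 0, "offset": [-0.006, 0, 0.095], "angular": [0.008, 0.042, 0]}
    - {"gripper": 0, "offset": [-0.006, 0, 0.095], "angular": [0.008, 0.042, 0]}

```text
t: 16.9
eef_pos: [0.4761, -0.3635, 0.0748]
tool_rot: [-0.31, 0.54, 0.75, 0.222]
contact_force: [0.0, 1.0, -0.3]
gripper_width: 0.996
grasp_force: 0.0
```

drive_tool:
  deltas:
    - {"gripper": 0, "offset": [0, 0, 0], "angular": [0, 0, 0]}
    - {"gripper": 0, "offset": [0, 0, 0], "angular": [0, 0, 0]}

```text
t: 17.1
eef_pos: [0.4764, -0.3688, 0.0774]
tool_rot: [-0.307, 0.542, 0.75, 0.221]
contact_force: [-0.0, -0.3, -0.0]
gripper_width: 0.998
grasp_force: 0.0
```

```bash
python3 - <<'E'
from h import *
boss=U(-71.7);b=(boss+[0,0,1])/2**.5; G=np.r_[.4605,-.3223,.030]+.006*boss
togo(G+.054*b,TD(18.3,-45,U(198.3))); print(bot.get_obs()['q'].round(2))
E
```

```text
off [-0.0029 -0.0005  0.01  ] ang [-0.     0.012 -0.001]
[ 0.51  0.97  0.32  1.48 -0.57  1.51  1.39]
```

drive_tool:
  deltas:
    - {"gripper": 0, "offset": [-0.003, 0, 0.008], "angular": [0, 0.012, 0]}
    - {"gripper": 0, "offset": [-0.003, 0, 0.008], "angular": [0, 0.012, 0]}

```text
t: 17.3
eef_pos: [0.4741, -0.3648, 0.0676]
tool_rot: [-0.312, 0.541, 0.748, 0.224]
contact_force: [-0.7, -1.0, 0.6]
gripper_width: 1.0
grasp_force: 0.0
```

drive_tool:
  deltas:
    - {"gripper": 255, "offset": [0, 0, 0], "angular": [0, 0, 0]}
    - {"gripper": 255, "offset": [0, 0, 0], "angular": [0, 0, 0]}
    - {"gripper": 255, "offset": [0, 0, 0], "angular": [0, 0, 0]}
    - {"gripper": 255, "offset": [0, 0, 0], "angular": [0, 0, 0]}
    - {"gripper": 255, "offset": [0, 0, 0], "angular": [0, 0, 0]}
  grip_force: 60

```text
t: 17.8
eef_pos: [0.4744, -0.3654, 0.0685]
tool_rot: [-0.311, 0.542, 0.748, 0.224]
contact_force: [0.6, -2.4, 1.5]
gripper_width: 0.648
grasp_force: 63.7
```

```bash
python3 - <<'E'
from h import *
p,r=pose();r=r.inv()
cc=np.r_[.4603,-.3223,.028]+.006*U(-71.7)
print('cap in tool',r.apply(cc-p).round(4),'boss in tool',r.apply(U(-71.7)).round(3),'up',r.apply([0,0,1]).round(3))
E
```

```text
cap in tool [-0.0009  0.0002  0.0565] boss in tool [-0.706  0.001 -0.708] up [ 0.708 -0.002 -0.706]
```

drive_tool:
  deltas:
    - {"gripper": 255, "offset": [0.02, 0, -0.02], "angular": [0, 0, 0]}
    - {"gripper": 255, "offset": [0.05, 0, -0.05], "angular": [0, 0, 0]}
    - {"gripper": 255, "offset": [0.08, 0, -0.08], "angular": [0, 0, 0]}
    - {"gripper": 255, "offset": [0.11, 0, -0.11], "angular": [0, -0.15, 0]}
    - {"gripper": 255, "offset": [0.14, 0, -0.14], "angular": [0, -0.3, 0]}

```text
t: 18.3
eef_pos: [0.4744, -0.3657, 0.2665]
tool_rot: [-0.22, 0.565, 0.779, 0.158]
contact_force: [1.3, 0.2, -2.4]
gripper_width: 0.644
grasp_force: 64.2
```

drive_tool:
  deltas:
    - {"gripper": 255, "offset": [0.03, 0, 0.01], "angular": [0, -0.19, 0]}
    - {"gripper": 255, "offset": [0.06, 0, 0.01], "angular": [0, -0.38, 0]}
    - {"gripper": 255, "offset": [0.09, 0, 0.0], "angular": [0, -0.57, 0]}
    - {"gripper": 255, "offset": [0.11, 0, 0], "angular": [0, -0.7, 0]}
    - {"gripper": 255, "offset": [0.11, 0, 0], "angular": [0, -0.7, 0]}

```text
t: 18.8
eef_pos: [0.4453, -0.2719, 0.3251]
tool_rot: [-0.001, 0.583, 0.812, 0.001]
contact_force: [0.4, 0.3, -3.2]
gripper_width: 0.645
grasp_force: 64.6
```

```bash
python3 - <<'E'
from h import *
p=place(0,0,.15,110.03,45,[-.0009,0,.0565]);print(p); togo([.5,.03,.33],TD(110));print(bot.get_obs()['q'].round(2))
E
```

```text
off [0.3717 0.2062 0.098 ] ang [-0.79  -0.776 -1.918]
[0.5220671  0.14649814 0.22831514]
off [ 0.2686  0.1482 -0.0041] ang [ 4.000e-03 -1.000e-03 -2.031e+00]
[-0.01  0.21  0.51  1.92 -0.12  1.04  0.88]
```

drive_tool:
  deltas:
    - {"gripper": 255, "offset": [0.04, 0.02, 0], "angular": [0, 0, -0.19]}
    - {"gripper": 255, "offset": [0.08, 0.04, 0], "angular": [0, 0, -0.38]}
    - {"gripper": 255, "offset": [0.12, 0.065, 0], "angular": [0, 0, -0.57]}
    - {"gripper": 255, "offset": [0.16, 0.09, 0], "angular": [0, 0, -0.76]}
    - {"gripper": 255, "offset": [0.2, 0.11, 0], "angular": [0, 0, -0.95]}

```text
t: 19.3
eef_pos: [0.4875, -0.0505, 0.3234]
tool_rot: [-0.003, 0.248, 0.969, 0.001]
contact_force: [0.9, -0.1, -2.5]
gripper_width: 0.645
grasp_force: 64.4
```

drive_tool:
  deltas:
    - {"gripper": 255, "offset": [0, 0, 0], "angular": [0, 0, -0.19]}
    - {"gripper": 255, "offset": [0, 0, 0], "angular": [0, 0, -0.38]}
    - {"gripper": 255, "offset": [0, 0, 0], "angular": [0, 0, -0.57]}
    - {"gripper": 255, "offset": [0, 0, 0], "angular": [0, 0, -0.76]}
    - {"gripper": 255, "offset": [0, 0, 0], "angular": [0, 0, -0.95]}

```text
t: 19.8
eef_pos: [0.487, -0.0527, 0.323]
tool_rot: [-0.003, -0.122, 0.993, 0.001]
contact_force: [-0.0, -1.0, -3.6]
gripper_width: 0.648
grasp_force: 64.6
```

```bash
python3 - <<'E'
from h import *
togo([.51,.13,.3],TD(110));print(bot.get_obs()['q'].round(2))
E
```

```text
off [-0.0667  0.1716  0.0233] ang [ 0.005 -0.007 -0.133]
[-0.19  0.15  0.19  1.97 -0.04  1.03  1.83]
```

drive_tool:
  deltas:
    - {"gripper": 255, "offset": [-0.016, 0.043, 0], "angular": [0, 0, -0.133]}
    - {"gripper": 255, "offset": [-0.033, 0.086, 0], "angular": [0, 0, -0.133]}
    - {"gripper": 255, "offset": [-0.05, 0.129, 0], "angular": [0, 0, -0.133]}
    - {"gripper": 255, "offset": [-0.067, 0.1716, 0], "angular": [0, 0, -0.133]}
    - {"gripper": 255, "offset": [-0.067, 0.1716, 0], "angular": [0, 0, -0.133]}

```text
t: 20.3
eef_pos: [0.5115, 0.1377, 0.3232]
tool_rot: [-0.002, -0.176, 0.984, 0.003]
contact_force: [-0.8, 0.6, -2.7]
gripper_width: 0.643
grasp_force: 65.0
```

drive_tool:
  deltas:
    - {"gripper": 255, "offset": [0, 0, 0], "angular": [0, -0.19, 0]}
    - {"gripper": 255, "offset": [0, 0, 0], "angular": [0, -0.38, 0]}
    - {"gripper": 255, "offset": [0, 0, 0], "angular": [0, -0.57, 0]}
    - {"gripper": 255, "offset": [0, 0, 0], "angular": [0, -0.76, 0]}
    - {"gripper": 255, "offset": [0, 0, 0], "angular": [0, -0.95, 0]}

```text
t: 20.8
eef_pos: [0.5104, 0.1219, 0.3263]
tool_rot: [0.303, -0.159, 0.939, 0.04]
contact_force: [0.6, -0.1, -3.6]
gripper_width: 0.644
grasp_force: 65.1
```

```bash
python3 - <<'E'
from h import *
place(0,0,.06,110.03,45,[-.0009,0,.0565]);print(bot.get_obs()['q'].round(2))
E
```

```text
off [0.0938 0.0235 0.1635] ang [-0.038 -0.208 -0.002]
[-0.57 -0.01  0.2   2.25  0.16  0.28  1.39]
```

drive_tool:
  deltas:
    - {"gripper": 255, "offset": [0.025, 0.01, 0.04], "angular": [0, -0.05, 0]}
    - {"gripper": 255, "offset": [0.05, 0.02, 0.08], "angular": [-0.038, -0.1, 0]}
    - {"gripper": 255, "offset": [0.07, 0.0235, 0.12], "angular": [-0.038, -0.208, 0]}
    - {"gripper": 255, "offset": [0.0938, 0.0235, 0.1635], "angular": [-0.038, -0.208, 0]}
    - {"gripper": 255, "offset": [0.0938, 0.0235, 0.1635], "angular": [-0.038, -0.208, 0]}

```text
t: 21.3
eef_pos: [0.5201, 0.0998, 0.2617]
tool_rot: [0.315, -0.157, 0.936, -0.022]
contact_force: [0.9, -1.3, -1.9]
gripper_width: 0.644
grasp_force: 65.2
```

drive_tool:
  deltas:
    - {"gripper": 255, "offset": [0, 0, 0], "angular": [0, 0, 0]}
    - {"gripper": 255, "offset": [0, 0, 0], "angular": [0, 0, 0]}

```text
t: 21.5
eef_pos: [0.5203, 0.1004, 0.263]
tool_rot: [0.316, -0.157, 0.936, -0.021]
contact_force: [-0.2, 1.0, -3.0]
gripper_width: 0.646
grasp_force: 65.1
```

```bash
python3 - <<'E'
from h import *
place(0,0,.06,110.03,45,[-.0009,0,.0565]);print(bot.get_obs()['q'].round(2))
E
```

```text
off [0.0573 0.0606 0.1036] ang [-0.186 -0.202  0.056]
[-0.01  0.14 -0.4   2.29  1.2   0.25  0.4 ]
```

The arm runs into its joint limits here. I'll flip cap B where the cap A pick pose was proven reachable: stand it on the free bench, then regrasp it from above.

```bash
python3 - <<'E'
from h import *
togo([.52,.06,.33],TD(110))
E
```

```text
off [-0.0264 -0.0476 -0.0562] ang [-0.196  0.796 -0.019]
```

drive_tool:
  deltas:
    - {"gripper": 255, "offset": [-0.01, -0.01, -0.02], "angular": [-0.04, 0.16, 0]}
    - {"gripper": 255, "offset": [-0.02, -0.02, -0.04], "angular": [-0.08, 0.32, 0]}
    - {"gripper": 255, "offset": [-0.0264, -0.03, -0.0562], "angular": [-0.12, 0.48, 0]}
    - {"gripper": 255, "offset": [-0.0264, -0.04, -0.0562], "angular": [-0.16, 0.64, 0]}
    - {"gripper": 255, "offset": [-0.0264, -0.0476, -0.0562], "angular": [-0.196, 0.796, -0.019]}

```text
t: 22.0
eef_pos: [0.5185, 0.0629, 0.3332]
tool_rot: [0.135, -0.161, 0.977, -0.024]
contact_force: [1.8, -1.0, -4.2]
gripper_width: 0.649
grasp_force: 65.0
```

drive_tool:
  deltas:
    - {"gripper": 255, "offset": [0, 0, 0], "angular": [0, 0, 0.19]}
    - {"gripper": 255, "offset": [0, 0, 0], "angular": [0, 0, 0.38]}
    - {"gripper": 255, "offset": [0, 0, 0], "angular": [0, 0, 0.57]}
    - {"gripper": 255, "offset": [0, 0, 0], "angular": [0, 0, 0.76]}
    - {"gripper": 255, "offset": [0, 0, 0], "angular": [0, 0, 0.95]}

```text
t: 22.5
eef_pos: [0.5198, 0.0622, 0.3316]
tool_rot: [0.136, 0.211, 0.968, 0.027]
contact_force: [0.2, -0.5, -3.1]
gripper_width: 0.65
grasp_force: 65.1
```

```bash
python3 - <<'E'
from h import *
togo([.626,-.1,.3],TD(-18));s=bot.get_obs();print(s['q'].round(2),s['gripper_width'])
E
```

```text
off [-0.1523 -0.1084  0.0604] ang [0.351 0.162 1.841]
[ 0.17  0.12 -0.47  2.01  0.21  0.77  0.71] 0.6500351523859084
```

drive_tool:
  deltas:
    - {"gripper": 255, "offset": [-0.03, -0.02, 0], "angular": [0.035, 0.016, 0.184]}
    - {"gripper": 255, "offset": [-0.06, -0.04, 0], "angular": [0.07, 0.032, 0.368]}
    - {"gripper": 255, "offset": [-0.09, -0.06, 0], "angular": [0.105, 0.048, 0.552]}
    - {"gripper": 255, "offset": [-0.12, -0.08, 0.01], "angular": [0.14, 0.065, 0.736]}
    - {"gripper": 255, "offset": [-0.1523, -0.1084, 0.03], "angular": [0.175, 0.081, 0.92]}

```text
t: 23.0
eef_pos: [0.6204, -0.0988, 0.3322]
tool_rot: [0.075, 0.545, 0.835, 0.016]
contact_force: [0.7, -0.2, -2.1]
gripper_width: 0.647
grasp_force: 65.1
```

drive_tool:
  deltas:
    - {"gripper": 255, "offset": [0, 0, 0], "angular": [0.035, 0.016, 0.184]}
    - {"gripper": 255, "offset": [0, 0, 0], "angular": [0.07, 0.032, 0.368]}
    - {"gripper": 255, "offset": [0, 0, 0], "angular": [0.105, 0.048, 0.552]}
    - {"gripper": 255, "offset": [0, 0, 0], "angular": [0.14, 0.065, 0.736]}
    - {"gripper": 255, "offset": [0, 0, 0], "angular": [0.175, 0.081, 0.92]}

```text
t: 23.5
eef_pos: [0.6189, -0.0988, 0.3302]
tool_rot: [0.0, 0.808, 0.589, 0.001]
contact_force: [-0.1, 0.5, -2.7]
gripper_width: 0.645
grasp_force: 65.1
```

```bash
cat >> h.py <<'E'
def standat(xy,lift,psi,tilt,cit):
    r=TD(psi,tilt,U(psi+180)); togo(np.r_[xy,.025+lift]-r.apply(cit),r)
E
python3 - <<'E'
from h import *
togo([.64,-.07,.25],TD(-18));standat([.626,-.152],.1,-18,45,[-.0009,0,.0565]);s=bot.get_obs();print(s['q'].round(2),s['gripper_width'])
E
```

```text
off [0.0338 0.0111 0.0803] ang [ 0.002 -0.002  0.003]
off [-0.0082  0.0228  0.1659] ang [ 0.003 -1.002  0.002]
[ 0.17  0.38 -0.14  1.64  0.06  1.12 -0.3 ] 0.6450432777412167
```

drive_tool:
  deltas:
    - {"gripper": 255, "offset": [0.02, 0.01, 0.02], "angular": [0, -0.19, 0]}
    - {"gripper": 255, "offset": [0.02, 0.02, 0.05], "angular": [0, -0.38, 0]}
    - {"gripper": 255, "offset": [0.01, 0.0228, 0.09], "angular": [0, -0.57, 0]}
    - {"gripper": 255, "offset": [0, 0.0228, 0.13], "angular": [0, -0.76, 0]}
    - {"gripper": 255, "offset": [-0.008, 0.0228, 0.165], "angular": [0.003, -0.95, 0]}

```text
t: 24.0
eef_pos: [0.6382, -0.1142, 0.1636]
tool_rot: [0.215, 0.751, 0.549, -0.296]
contact_force: [0.3, 0.4, -4.0]
gripper_width: 0.647
grasp_force: 65.3
```

drive_tool:
  deltas:
    - {"gripper": 255, "offset": [0, 0, 0], "angular": [0, -0.05, 0]}
    - {"gripper": 255, "offset": [0, 0, 0], "angular": [0, -0.05, 0]}
    - {"gripper": 255, "offset": [0, 0, 0], "angular": [0, -0.05, 0]}

```text
t: 24.3
eef_pos: [0.6395, -0.1159, 0.1674]
tool_rot: [0.227, 0.747, 0.543, -0.308]
contact_force: [0.5, -0.9, -2.4]
gripper_width: 0.65
grasp_force: 65.2
```

```bash
python3 - <<'E'
from h import *
standat([.626,-.152],.0,-18,45,[-.0009,0,.0565]);s=bot.get_obs();print(s['q'].round(2),s['gripper_width'])
E
```

```text
off [ 0.0743 -0.0021  0.0715] ang [ 0.006 -0.001 -0.002]
[-0.23  0.74  0.09  1.64  0.67  1.25 -0.84] 0.6498362748350696
```

drive_tool:
  deltas:
    - {"gripper": 255, "offset": [0.025, -0.002, 0.024], "angular": [0.006, 0, 0]}
    - {"gripper": 255, "offset": [0.045, -0.002, 0.044], "angular": [0.006, 0, 0]}
    - {"gripper": 255, "offset": [0.06, -0.002, 0.058], "angular": [0.006, 0, 0]}
    - {"gripper": 255, "offset": [0.068, -0.002, 0.065], "angular": [0.006, 0, 0]}
    - {"gripper": 255, "offset": [0.0725, -0.002, 0.0695], "angular": [0.006, 0, 0]}

```text
t: 24.8
eef_pos: [0.6379, -0.1144, 0.0661]
tool_rot: [0.225, 0.748, 0.542, -0.31]
contact_force: [0.2, -0.0, -3.0]
gripper_width: 0.647
grasp_force: 65.3
```

drive_tool:
  deltas:
    - {"gripper": 255, "offset": [0.0005, 0, 0.0005], "angular": [0, 0, 0]}
    - {"gripper": 255, "offset": [0.001, 0, 0.001], "angular": [0, 0, 0]}
    - {"gripper": 255, "offset": [0.001, 0, 0.001], "angular": [0, 0, 0]}

```text
t: 25.1
eef_pos: [0.6379, -0.1142, 0.0653]
tool_rot: [0.226, 0.747, 0.542, -0.311]
contact_force: [-0.2, 1.1, 5.7]
gripper_width: 0.646
grasp_force: 66.1
```

```bash
python3 - <<'E'
from h import *
standat([.626,-.152],.0,-18,45,[-.0009,0,.0565]);s=bot.get_obs();print(s['contact_force'])
E
```

```text
off [ 0.0014  0.0003 -0.    ] ang [ 0.001  0.006 -0.002]
[-0.16522611  1.10819719  5.68834378]
```

drive_tool:
  deltas:
    - {"gripper": 30, "offset": [0, 0, 0], "angular": [0, 0, 0]}
    - {"gripper": 0, "offset": [0, 0, 0], "angular": [0, 0, 0]}
    - {"gripper": 0, "offset": [0, 0, 0], "angular": [0, 0, 0]}
    - {"gripper": 0, "offset": [0, 0, -0.04], "angular": [0, 0, 0]}
    - {"gripper": 0, "offset": [0, 0, -0.09], "angular": [0, 0, 0]}

```text
t: 25.6
eef_pos: [0.655, -0.0549, 0.1255]
tool_rot: [0.224, 0.746, 0.542, -0.315]
contact_force: [2.0, 0.3, 0.3]
gripper_width: 0.999
grasp_force: 0.0
```

drive_tool:
  deltas:
    - {"gripper": 0, "offset": [-0.03, 0, -0.04], "angular": [0, 0.19, 0]}
    - {"gripper": 0, "offset": [-0.06, 0, -0.06], "angular": [0, 0.38, 0]}
    - {"gripper": 0, "offset": [-0.1, 0, -0.06], "angular": [0, 0.57, 0]}
    - {"gripper": 0, "offset": [-0.14, 0, -0.04], "angular": [0, 0.76, 0]}
    - {"gripper": 0, "offset": [-0.15, 0, -0.03], "angular": [0, 0.95, 0]}

```text
t: 26.1
eef_pos: [0.6307, -0.1387, 0.258]
tool_rot: [0.014, 0.81, 0.586, -0.015]
contact_force: [-0.2, -0.6, -1.9]
gripper_width: 1.002
grasp_force: 0.0
```

```bash
python3 - <<'E'
from h import *
togo([.6265,-.153,.2],TD(-18)); s=bot.get_obs();print(s['q'].round(2))
E
```

```text
off [-0.0125  0.0002  0.0586] ang [ 0.007  0.052 -0.007]
[ 0.22  0.48 -0.16  1.67  0.14  1.01 -0.31]
```

drive_tool:
  deltas:
    - {"gripper": 0, "offset": [-0.0125, 0, 0.02], "angular": [0.007, 0.052, 0]}
    - {"gripper": 0, "offset": [-0.0125, 0, 0.02], "angular": [0.007, 0.052, 0]}
    - {"gripper": 0, "offset": [-0.0125, 0, 0.02], "angular": [0.007, 0.052, 0]}

```text
t: 26.4
eef_pos: [0.6263, -0.1454, 0.234]
tool_rot: [-0.003, 0.809, 0.588, -0.004]
contact_force: [0.5, -0.3, 0.2]
gripper_width: 1.001
grasp_force: 0.0
```

```bash
python3 - <<'E'
from h import *
m=optics.camera_model('wrist'); im=optics.read_camera('wrist')
capbox(np.r_[.6265,-.153,.025],TD(-18)*R.from_euler('x',180,degrees=True),m,im); cv2.imwrite('pics/w6.png',im)
togo([.6265,-.153,.082],TD(-18))
E
```

```text
off [-0.0085  0.0035  0.1524] ang [-0.01   0.003  0.003]
```

View pics/w6.png

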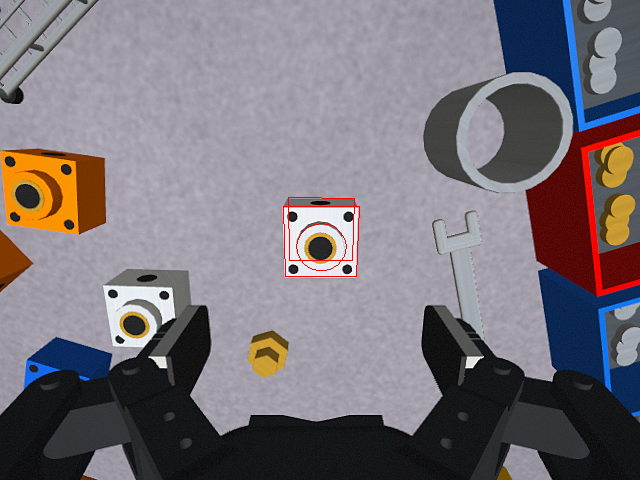

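Cap B stands boss up at (320,240), as predicted. Regrasping it from above.

drive_tool:
  deltas:
    - {"gripper": 0, "offset": [-0.0085, 0.0035, 0.04], "angular": [-0.01, 0, 0]}
    - {"gripper": 0, "offset": [-0.0085, 0.0035, 0.085], "angular": [-0.01, 0, 0]}
    - {"gripper": 0, "offset": [-0.0085, 0.0035, 0.125], "angular": [-0.01, 0, 0]}
    - {"gripper": 0, "offset": [-0.0085, 0.0035, 0.152], "angular": [-0.01, 0, 0]}
    - {"gripper": 0, "offset": [-0.0085, 0.0035, 0.152], "angular": [-0.01, 0, 0]}

```text
t: 26.95
eef_pos: [0.6246, -0.1513, 0.0785]
tool_rot: [-0.002, 0.808, 0.59, -0.003]
contact_force: [-1.0, 0.1, 0.6]
gripper_width: 1.005
grasp_force: 0.0
```

drive_tool:
  deltas:
    - {"gripper": 255, "offset": [0, 0, 0], "angular": [0, 0, 0]}
    - {"gripper": 255, "offset": [0, 0, 0], "angular": [0, 0, 0]}
    - {"gripper": 255, "offset": [0, 0, 0], "angular": [0, 0, 0]}
    - {"gripper": 255, "offset": [0, 0, 0], "angular": [0, 0, 0]}
    - {"gripper": 255, "offset": [0, 0, 0], "angular": [0, 0, 0]}
  grip_force: 60

```text
t: 27.45
eef_pos: [0.6278, -0.1547, 0.0849]
tool_rot: [0.002, 0.809, 0.588, 0.001]
contact_force: [-1.1, 1.7, 7.5]
gripper_width: 0.638
grasp_force: 65.7
```

```bash
python3 - <<'E'
from h import *
p,r=pose(); print('cap in tool',r.inv().apply([.6265,-.153,.025]-p).round(4),r.inv().apply([0,0,1]).round(3)); togo([.6265,-.153,.082],TD(-18))
E
```

```text
cap in tool [ 0.0013 -0.002   0.0599] [-0.002  0.004 -1.   ]
off [ 0.0012 -0.0018  0.0029] ang [0.005 0.002 0.   ]
```

drive_tool:
  deltas:
    - {"gripper": 255, "offset": [0, 0, -0.04], "angular": [0, 0, 0]}
    - {"gripper": 255, "offset": [0, 0, -0.09], "angular": [0, 0, 0]}
    - {"gripper": 255, "offset": [0, 0, -0.14], "angular": [0, 0, 0]}
    - {"gripper": 255, "offset": [0.04, 0, -0.17], "angular": [0, 0, -0.19]}
    - {"gripper": 255, "offset": [0.08, 0, -0.17], "angular": [0, 0, -0.38]}

```text
t: 27.95
eef_pos: [0.6535, -0.08, 0.2592]
tool_rot: [0.006, 0.712, 0.702, 0.002]
contact_force: [2.1, 0.7, -3.4]
gripper_width: 0.641
grasp_force: 66.0
```

```bash
python3 - <<'E'
from h import *
togo(F(0,0,.22),TD(20.03));s=bot.get_obs();print(s['gripper_width'])
E
```

```text
off [ 0.2392 -0.0972  0.037 ] ang [ 0.012  0.009 -0.464]
0.6412629472622522
```

drive_tool:
  deltas:
    - {"gripper": 255, "offset": [0.047, -0.02, 0], "angular": [0, 0, -0.16]}
    - {"gripper": 255, "offset": [0.094, -0.04, 0], "angular": [0, 0, -0.32]}
    - {"gripper": 255, "offset": [0.141, -0.058, 0], "angular": [0.006, 0, -0.464]}
    - {"gripper": 255, "offset": [0.188, -0.077, 0.01], "angular": [0.012, 0.009, -0.464]}
    - {"gripper": 255, "offset": [0.232, -0.0945, 0.03], "angular": [0.012, 0.009, -0.464]}

```text
t: 28.45
eef_pos: [0.5618, 0.1519, 0.2254]
tool_rot: [-0.004, 0.574, 0.819, -0.0]
contact_force: [1.3, 0.5, -3.1]
gripper_width: 0.642
grasp_force: 66.1
```

drive_tool:
  deltas:
    - {"gripper": 255, "offset": [0, 0, 0], "angular": [0, 0, 0]}
    - {"gripper": 255, "offset": [0, 0, 0], "angular": [0, 0, 0]}

```text
t: 28.65
eef_pos: [0.5609, 0.1513, 0.2236]
tool_rot: [-0.005, 0.572, 0.82, -0.002]
contact_force: [0.6, -0.8, -2.7]
gripper_width: 0.642
grasp_force: 65.9
```

```bash
cat >> h.py <<'E'
def vplace(f,lift,cit):
    r=TD(20.03); togo(F(f,0,.039+lift)-r.apply(cit),r)
E
python3 - <<'E'
from h import *
vplace(0,.03,[.0013,0,.0599]);vplace(0,0,[.0013,0,.0599])
E
```

```text
off [0.0069 0.0034 0.0947] ang [-0.013 -0.008  0.003]
off [0.0067 0.0037 0.1247] ang [-0.013 -0.008  0.003]
```

drive_tool:
  deltas:
    - {"gripper": 255, "offset": [0.0068, 0.0035, 0.03], "angular": [-0.013, -0.008, 0.003]}
    - {"gripper": 255, "offset": [0.0068, 0.0035, 0.065], "angular": [-0.013, -0.008, 0.003]}
    - {"gripper": 255, "offset": [0.0068, 0.0035, 0.0947], "angular": [-0.013, -0.008, 0.003]}
    - {"gripper": 255, "offset": [0.0068, 0.0035, 0.0947], "angular": [-0.013, -0.008, 0.003]}
    - {"gripper": 255, "offset": [0.0068, 0.0035, 0.0947], "angular": [-0.013, -0.008, 0.003]}

```text
t: 29.15
eef_pos: [0.5626, 0.1566, 0.1295]
tool_rot: [0.001, 0.576, 0.818, 0.0]
contact_force: [1.0, 0.3, -2.3]
gripper_width: 0.637
grasp_force: 65.8
```

```bash
python3 - <<'E'
from h import *
vplace(0,0,[.0013,0,.0599])
E
```

```text
off [ 0.0031 -0.001   0.0306] ang [ 0.001  0.001 -0.007]
```

drive_tool:
  deltas:
    - {"gripper": 255, "offset": [0.0025, -0.001, 0.01], "angular": [0, 0, 0]}
    - {"gripper": 255, "offset": [0.0025, -0.001, 0.018], "angular": [0, 0, 0]}
    - {"gripper": 255, "offset": [0.0025, -0.001, 0.024], "angular": [0, 0, 0]}
    - {"gripper": 255, "offset": [0.0025, -0.001, 0.028], "angular": [0, 0, 0]}
    - {"gripper": 255, "offset": [0.0025, -0.001, 0.0305], "angular": [0, 0, 0]}

```text
t: 29.65
eef_pos: [0.56, 0.1598, 0.0988]
tool_rot: [0.0, 0.575, 0.818, -0.0]
contact_force: [-9.7, -4.0, 25.8]
gripper_width: 0.645
grasp_force: 69.7
```

drive_tool:
  deltas:
    - {"gripper": 255, "offset": [0, 0, 0.001], "angular": [0, 0, 0]}
    - {"gripper": 255, "offset": [0, 0, 0.001], "angular": [0, 0, 0]}

```text
t: 29.85
eef_pos: [0.5599, 0.1599, 0.0989]
tool_rot: [0.001, 0.575, 0.818, -0.0]
contact_force: [-6.9, -2.5, 12.0]
gripper_width: 0.643
grasp_force: 67.6
```

```bash
python3 - <<'E'
from h import *
vplace(0,0,[.0013,0,.0599]); print(bot.get_obs()['contact_force'])
E
```

```text
off [-0.0009  0.0004 -0.    ] ang [ 0.001  0.001 -0.004]
[-6.88835149 -2.48184413 12.03709296]
```

drive_tool:
  deltas:
    - {"gripper": 60, "offset": [0, 0, 0], "angular": [0, 0, 0]}
    - {"gripper": 60, "offset": [0, 0, 0], "angular": [0, 0, 0]}
    - {"gripper": 60, "offset": [0, 0, 0], "angular": [0, 0, 0]}
    - {"gripper": 60, "offset": [0, 0, -0.04], "angular": [0, 0, 0]}
    - {"gripper": 60, "offset": [0, 0, -0.09], "angular": [0, 0, 0]}

```text
t: 30.35
eef_pos: [0.5586, 0.1593, 0.1862]
tool_rot: [-0.002, 0.575, 0.818, -0.002]
contact_force: [1.1, 0.3, 0.4]
gripper_width: 0.765
grasp_force: 0.0
```

drive_tool:
  deltas:
    - {"gripper": 0, "offset": [0, 0, -0.04], "angular": [0, 0, 0.04]}
    - {"gripper": 0, "offset": [-0.04, 0, -0.06], "angular": [0, 0, 0.1]}
    - {"gripper": 0, "offset": [-0.08, 0, -0.06], "angular": [0, 0, 0.2]}
    - {"gripper": 0, "offset": [-0.12, 0, -0.06], "angular": [0, 0, 0.4]}
    - {"gripper": 0, "offset": [-0.16, 0, -0.06], "angular": [0, 0, 0.6]}

```text
t: 30.85
eef_pos: [0.6147, 0.0077, 0.2478]
tool_rot: [0.0, 0.747, 0.665, 0.001]
contact_force: [0.5, -0.3, -0.4]
gripper_width: 1.001
grasp_force: 0.0
```

```bash
python3 - <<'E'
from h import *
togo([.4649,-.168,.2],TD(-23));print(bot.get_obs()['q'].round(2))
E
```

```text
off [-0.192  -0.1284  0.0475] ang [ 0.002 -0.001  0.362]
[ 0.09  0.45 -0.27  1.75  0.14  0.96 -0.35]
```

drive_tool:
  deltas:
    - {"gripper": 0, "offset": [-0.04, -0.027, 0], "angular": [0, 0, 0.1]}
    - {"gripper": 0, "offset": [-0.08, -0.053, 0], "angular": [0, 0, 0.2]}
    - {"gripper": 0, "offset": [-0.12, -0.08, 0], "angular": [0, 0, 0.3]}
    - {"gripper": 0, "offset": [-0.16, -0.107, 0], "angular": [0, 0, 0.362]}
    - {"gripper": 0, "offset": [-0.185, -0.124, 0], "angular": [0, 0, 0.362]}

```text
t: 31.35
eef_pos: [0.4679, -0.1637, 0.2472]
tool_rot: [0.0, 0.833, 0.553, -0.0]
contact_force: [0.7, 0.1, -0.5]
gripper_width: 1.0
grasp_force: 0.0
```

drive_tool:
  deltas:
    - {"gripper": 0, "offset": [0, 0, 0], "angular": [0, 0, 0]}
    - {"gripper": 0, "offset": [0, 0, 0], "angular": [0, 0, 0]}

```text
t: 31.55
eef_pos: [0.4705, -0.1612, 0.2475]
tool_rot: [0.0, 0.833, 0.554, 0.001]
contact_force: [-0.2, 0.6, 0.7]
gripper_width: 0.997
grasp_force: 0.0
```

```bash
python3 - <<'E'
from h import *
m=optics.camera_model('wrist'); im=optics.read_camera('wrist'); np.save('m5.npy',m,allow_pickle=True)
capbox(np.r_[.4649,-.168,.025],TD(-23)*R.from_euler('x',180,degrees=True),m,im); 
sc=optics.read_camera('scene');S=optics.camera_model('scene')
im[:140,:240]=cv2.resize(sc[200:270,290:410],(240,140),interpolation=cv2.INTER_CUBIC)
cv2.imwrite('pics/w7.png',im)
togo([.4649,-.168,.2],TD(-23));print(bot.get_obs()['q'].round(2))
E
```

```text
off [-0.0102 -0.003   0.0475] ang [ 0.002 -0.002  0.01 ]
[ 0.35  0.26 -0.17  2.02  0.06  0.86 -0.25]
```

View pics/w7.png

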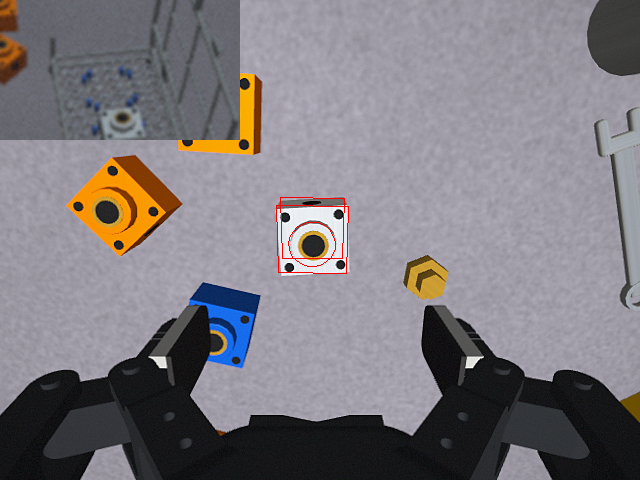

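Cap0 is where estimated, centred at (313,245) and turned about 2.5°. Its blue and orange neighbours are clear of the fingers.

```bash
python3 - <<'E'
from h import *
togo([.4649,-.1685,.082],TD(-20.5))
E
```

```text
off [-0.0108 -0.003   0.1655] ang [ 0.002 -0.001 -0.045]
```

drive_tool:
  deltas:
    - {"gripper": 0, "offset": [-0.0108, -0.003, 0.045], "angular": [0, 0, -0.045]}
    - {"gripper": 0, "offset": [-0.0108, -0.003, 0.09], "angular": [0, 0, -0.045]}
    - {"gripper": 0, "offset": [-0.0108, -0.003, 0.13], "angular": [0, 0, -0.045]}
    - {"gripper": 0, "offset": [-0.0108, -0.003, 0.163], "angular": [0, 0, -0.045]}
    - {"gripper": 0, "offset": [-0.0108, -0.003, 0.163], "angular": [0, 0, -0.045]}

```text
t: 32.15
eef_pos: [0.4621, -0.1674, 0.0805]
tool_rot: [-0.003, 0.821, 0.57, -0.002]
contact_force: [-0.6, 0.2, -0.7]
gripper_width: 0.998
grasp_force: 0.0
```

drive_tool:
  deltas:
    - {"gripper": 255, "offset": [0, 0, 0], "angular": [0, 0, 0]}
    - {"gripper": 255, "offset": [0, 0, 0], "angular": [0, 0, 0]}
    - {"gripper": 255, "offset": [0, 0, 0], "angular": [0, 0, 0]}
    - {"gripper": 255, "offset": [0, 0, 0], "angular": [0, 0, 0]}
    - {"gripper": 255, "offset": [0, 0, 0], "angular": [0, 0, 0]}
  grip_force: 60

```text
t: 32.65
eef_pos: [0.4653, -0.1696, 0.0864]
tool_rot: [0.002, 0.822, 0.569, 0.002]
contact_force: [0.1, 1.5, 8.3]
gripper_width: 0.638
grasp_force: 64.9
```

```bash
python3 - <<'E'
from h import *
p,r=pose(); print('cap in tool',r.inv().apply([.4652,-.1685,.025]-p).round(4),r.inv().apply([0,0,1]).round(3))
E
```

```text
cap in tool [ 0.0009 -0.0008  0.0614] [ 0.001  0.005 -1.   ]
```

drive_tool:
  deltas:
    - {"gripper": 255, "offset": [0, 0, -0.04], "angular": [0, 0, 0]}
    - {"gripper": 255, "offset": [0, 0, -0.09], "angular": [0, 0, 0]}
    - {"gripper": 255, "offset": [0, 0, -0.14], "angular": [0, 0, 0]}
    - {"gripper": 255, "offset": [0.04, 0, -0.17], "angular": [0, 0, -0.19]}
    - {"gripper": 255, "offset": [0.08, 0, -0.17], "angular": [0, 0, -0.38]}

```text
t: 33.15
eef_pos: [0.4941, -0.0953, 0.2603]
tool_rot: [0.005, 0.728, 0.686, 0.003]
contact_force: [1.1, 0.6, -3.8]
gripper_width: 0.646
grasp_force: 66.5
```

```bash
python3 - <<'E'
from h import *
togo(F(-.105,0,.22),TD(20.03));s=bot.get_obs();print(s['gripper_width'],s['q'].round(2))
E
```

```text
off [ 0.2174 -0.0461  0.0393] ang [ 0.014  0.005 -0.521]
0.646427110737266 [ 0.3   0.26 -0.28  2.    0.09  0.89 -0.08]
```

drive_tool:
  deltas:
    - {"gripper": 255, "offset": [0.045, -0.01, 0], "angular": [0, 0, -0.18]}
    - {"gripper": 255, "offset": [0.09, -0.02, 0], "angular": [0, 0, -0.36]}
    - {"gripper": 255, "offset": [0.135, -0.03, 0], "angular": [0.006, 0, -0.521]}
    - {"gripper": 255, "offset": [0.18, -0.04, 0.01], "angular": [0.014, 0.005, -0.521]}
    - {"gripper": 255, "offset": [0.2154, -0.0461, 0.03], "angular": [0.014, 0.005, -0.521]}

```text
t: 33.65
eef_pos: [0.459, 0.1259, 0.2262]
tool_rot: [-0.004, 0.574, 0.819, -0.0]
contact_force: [2.3, 0.4, -3.8]
gripper_width: 0.642
grasp_force: 66.6
```

drive_tool:
  deltas:
    - {"gripper": 255, "offset": [0, 0, 0.03], "angular": [0, 0, 0]}
    - {"gripper": 255, "offset": [0, 0, 0.05], "angular": [0, 0, 0]}
    - {"gripper": 255, "offset": [0, 0, 0.05], "angular": [0, 0, 0]}

```text
t: 33.95
eef_pos: [0.4565, 0.1226, 0.1726]
tool_rot: [-0.006, 0.574, 0.819, -0.004]
contact_force: [0.0, 0.0, -2.6]
gripper_width: 0.642
grasp_force: 66.4
```

```bash
python3 - <<'E'
from h import *
vplace(-.105,0.03,[.0009,0,.0614])
E
```

```text
off [-0.0012  0.0059  0.0421] ang [-0.018 -0.007 -0.001]
```

drive_tool:
  deltas:
    - {"gripper": 255, "offset": [-0.001, 0.005, 0.02], "angular": [-0.018, -0.007, 0]}
    - {"gripper": 255, "offset": [-0.001, 0.005, 0.042], "angular": [-0.018, -0.007, 0]}
    - {"gripper": 255, "offset": [-0.001, 0.005, 0.042], "angular": [-0.018, -0.007, 0]}
    - {"gripper": 255, "offset": [-0.001, 0.005, 0.042], "angular": [-0.018, -0.007, 0]}

```text
t: 34.35
eef_pos: [0.4635, 0.1239, 0.1335]
tool_rot: [0.002, 0.574, 0.819, 0.002]
contact_force: [0.1, -0.6, -2.6]
gripper_width: 0.647
grasp_force: 66.4
```

```bash
python3 - <<'E'
from h import *
vplace(-.105,0.0,[.0009,0,.0614])
E
```

```text
off [ 0.0002 -0.0018  0.0331] ang [ 0.007 -0.    -0.003]
```

drive_tool:
  deltas:
    - {"gripper": 255, "offset": [0, -0.002, 0.01], "angular": [0, 0, 0]}
    - {"gripper": 255, "offset": [0, -0.002, 0.018], "angular": [0, 0, 0]}
    - {"gripper": 255, "offset": [0, -0.002, 0.025], "angular": [0, 0, 0]}
    - {"gripper": 255, "offset": [0, -0.002, 0.03], "angular": [0, 0, 0]}
    - {"gripper": 255, "offset": [0, -0.002, 0.033], "angular": [0, 0, 0]}

```text
t: 34.85
eef_pos: [0.4612, 0.1235, 0.1002]
tool_rot: [0.001, 0.574, 0.819, 0.001]
contact_force: [-15.7, -5.9, 58.2]
gripper_width: 0.639
grasp_force: 73.9
```

```bash
python3 - <<'E'
from h import *
vplace(-.105,0.0,[.0009,0,.0614]);print(bot.get_obs()['contact_force'])
E
```

```text
off [-0.0001  0.0006 -0.0002] ang [ 0.005  0.001 -0.002]
[-15.7139716   -5.86156329  58.17779791]
```

drive_tool:
  deltas:
    - {"gripper": 60, "offset": [0, 0, -0.001], "angular": [0, 0, 0]}
    - {"gripper": 60, "offset": [0, 0, -0.001], "angular": [0, 0, 0]}
    - {"gripper": 60, "offset": [0, 0, -0.001], "angular": [0, 0, 0]}
    - {"gripper": 60, "offset": [0, 0, -0.04], "angular": [0, 0, 0]}
    - {"gripper": 60, "offset": [0, 0, -0.09], "angular": [0, 0, 0]}

```text
t: 35.35
eef_pos: [0.4596, 0.1229, 0.1884]
tool_rot: [-0.001, 0.574, 0.819, 0.0]
contact_force: [1.6, -0.4, 0.5]
gripper_width: 0.761
grasp_force: 0.0
```

drive_tool:
  deltas:
    - {"gripper": 60, "offset": [0, 0, -0.04], "angular": [0, 0, 0]}
    - {"gripper": 60, "offset": [-0.03, 0, -0.08], "angular": [0, 0, 0]}
    - {"gripper": 60, "offset": [-0.08, 0, -0.1], "angular": [0, 0, 0]}
    - {"gripper": 60, "offset": [-0.13, 0, -0.1], "angular": [0, 0, 0]}
    - {"gripper": 60, "offset": [-0.17, 0, -0.1], "angular": [0, 0, 0]}

```text
t: 35.85
eef_pos: [0.5193, -0.0392, 0.2905]
tool_rot: [0.003, 0.574, 0.819, 0.003]
contact_force: [-0.3, -0.5, 0.6]
gripper_width: 0.761
grasp_force: 0.0
```

```bash
python3 - <<'E'
from h import *
o=[]
for n,(x0,y0,x1,y1) in (('scene',(290,190,420,330)),('side',(220,110,400,300))):
    m=optics.camera_model(n);i=optics.read_camera(n)
    i=cv2.resize(i,None,fx=4,fy=4,interpolation=cv2.INTER_CUBIC); M=dict(m)
    for k in('fx','fy','cx','cy'):M[k]=m[k]*4
    for f in(-.105,0,.105): capbox(F(f,0,.039),TD(20.03)*R.from_euler('x',180,degrees=True),M,i)
    o.append(cv2.resize(i[y0*4:y1*4,x0*4:x1*4],(390,400)))
cv2.imwrite('pics/chk2.png',np.hstack(o))
th=1.68; togo(F(-.058,.0776+.0212,.08+.2+.13),TD(110)); print(bot.get_obs()['q'].round(2))
E
```

```text
off [ 0.2771  0.0473 -0.1213] ang [ 0.003  0.008 -2.015]
[ 0.29  0.26 -0.38  1.92  0.12  0.97  0.19]
```

View pics/chk2.png

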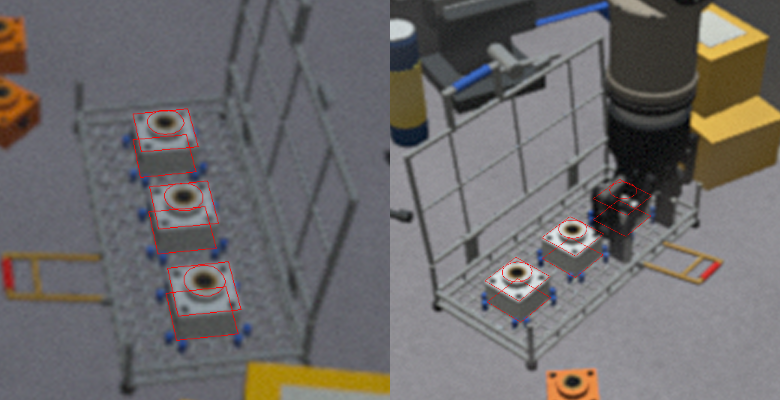

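All three caps are seated and match the overlays. Now back to the lid handle.

drive_tool:
  deltas:
    - {"gripper": 183, "offset": [0, 0, -0.02], "angular": [0, 0, -0.19]}
    - {"gripper": 183, "offset": [0, 0, -0.05], "angular": [0, 0, -0.38]}
    - {"gripper": 183, "offset": [0, 0, -0.08], "angular": [0, 0, -0.57]}
    - {"gripper": 183, "offset": [0, 0, -0.11], "angular": [0, 0, -0.76]}
    - {"gripper": 183, "offset": [0, 0, -0.12], "angular": [0, 0, -0.95]}

```text
t: 36.45
eef_pos: [0.5187, -0.0363, 0.4123]
tool_rot: [0.004, 0.233, 0.972, 0.002]
contact_force: [0.2, -0.8, -0.1]
gripper_width: 0.279
grasp_force: 0.0
```

drive_tool:
  deltas:
    - {"gripper": 183, "offset": [0, 0, 0], "angular": [0, 0, -0.19]}
    - {"gripper": 183, "offset": [0, 0, 0], "angular": [0, 0, -0.38]}
    - {"gripper": 183, "offset": [0, 0, 0], "angular": [0, 0, -0.57]}
    - {"gripper": 183, "offset": [0, 0, 0], "angular": [0, 0, -0.76]}
    - {"gripper": 183, "offset": [0, 0, 0], "angular": [0, 0, -0.95]}

```text
t: 36.95
eef_pos: [0.5177, -0.0365, 0.4089]
tool_rot: [0.002, -0.137, 0.991, 0.001]
contact_force: [0.0, 0.3, 0.7]
gripper_width: 0.281
grasp_force: 0.0
```

```bash
python3 - <<'E'
from h import *
togo(F(-.058,.0776+.0212,.08+.2+.14),TD(110.03)); print(bot.get_obs()['q'].round(2))
E
```

```text
off [-0.0295  0.2721 -0.0107] ang [ 0.001  0.006 -0.094]
[ 0.45  0.17 -0.57  1.76  0.1   1.23  1.71]
```

drive_tool:
  deltas:
    - {"gripper": 183, "offset": [-0.006, 0.05, -0.011], "angular": [0, 0, -0.094]}
    - {"gripper": 183, "offset": [-0.012, 0.1, -0.011], "angular": [0, 0, -0.094]}
    - {"gripper": 183, "offset": [-0.018, 0.15, -0.011], "angular": [0, 0, -0.094]}
    - {"gripper": 183, "offset": [-0.024, 0.2, -0.011], "angular": [0, 0, -0.094]}
    - {"gripper": 183, "offset": [-0.029, 0.25, -0.011], "angular": [0, 0, -0.094]}

```text
t: 37.45
eef_pos: [0.4788, 0.211, 0.4205]
tool_rot: [0.003, -0.171, 0.985, 0.001]
contact_force: [1.4, -0.2, 0.6]
gripper_width: 0.286
grasp_force: 0.0
```

drive_tool:
  deltas:
    - {"gripper": 183, "offset": [0, 0.022, 0], "angular": [0, 0, 0]}
    - {"gripper": 183, "offset": [0, 0.022, 0], "angular": [0, 0, 0]}
    - {"gripper": 183, "offset": [0, 0.022, 0], "angular": [0, 0, 0]}

```text
t: 37.75
eef_pos: [0.4721, 0.2298, 0.4202]
tool_rot: [0.002, -0.171, 0.985, 0.0]
contact_force: [0.4, -0.9, 0.5]
gripper_width: 0.284
grasp_force: 0.0
```

```bash
python3 - <<'E'
from h import *
togo(F(-.056,.0988,.336),TD(110.03)); print(bot.get_obs()['q'].round(2))
S=optics.camera_model('scene');D=optics.camera_model('side')
for n in('scene','side'):
    m=optics.camera_model(n);h=cv2.cvtColor(optics.read_camera(n),cv2.COLOR_BGR2HSV)
    k=cv2.inRange(h,(100,140,70),(130,255,255)); P=proj(m,F(-.056,.0988,.28))[0]
    cn,l,st,ce=cv2.connectedComponentsWithStats(k); print(n,P.round(1),[(ce[i].round(1),st[i,4]) for i in range(1,cn) if st[i,4]>8 and np.hypot(*(ce[i]-P))<25])
E
```

```text
off [-0.0026  0.0034  0.0842] ang [ 0.     0.006 -0.007]
[ 0.08  0.21 -0.76  1.72  0.15  1.27  1.21]
scene [389.  182.2] [(array([387.4, 179.7]), np.int32(55))]
side [258.4 147. ] [(array([258. , 146.2]), np.int32(82))]
```

drive_tool:
  deltas:
    - {"gripper": 183, "offset": [-0.002, 0.003, 0.03], "angular": [0, 0, 0]}
    - {"gripper": 183, "offset": [-0.002, 0.003, 0.06], "angular": [0, 0, 0]}
    - {"gripper": 183, "offset": [-0.002, 0.003, 0.083], "angular": [0, 0, 0]}
    - {"gripper": 255, "offset": [-0.002, 0.003, 0.083], "angular": [0, 0, 0]}
    - {"gripper": 255, "offset": [-0.002, 0.003, 0.083], "angular": [0, 0, 0]}
  grip_force: 20

```text
t: 38.35
eef_pos: [0.473, 0.2309, 0.3353]
tool_rot: [-0.0, -0.17, 0.985, -0.0]
contact_force: [1.6, 0.1, -22.8]
gripper_width: 0.109
grasp_force: 20.1
```

drive_tool:
  deltas:
    - {"gripper": 255, "offset": [0, 0, 0], "angular": [0, 0, 0]}
    - {"gripper": 255, "offset": [0, 0, 0], "angular": [0, 0, 0]}
    - {"gripper": 255, "offset": [0, 0, 0], "angular": [0, 0, 0]}

```text
t: 38.65
eef_pos: [0.4729, 0.231, 0.3353]
tool_rot: [0.0, -0.17, 0.985, -0.001]
contact_force: [2.9, -1.1, -27.0]
gripper_width: 0.106
grasp_force: 19.8
```

```bash
python3 - <<'E'
from h import *
p,r=pose();d=p-C;print(d@far,d@back,d[2],bot.get_obs()['grasp_force'],bot.get_obs()['gripper_width'])
y,z=d@back-.0776,d[2]-.054-.08; print('th',np.pi/2+np.arctan2(y,z),np.hypot(y,z))
th=np.arange(1.68,-.01,-.12)
for t in th: print(round(t,2),np.round([-.201*np.cos(t)-y,-( .201*np.sin(t)-z)],4))
E
```

```text
-0.057821882664700695 0.09618219638911901 0.33533554950577726 19.784510135650635 0.10568328279570811
th 1.662830254926726 0.20219124985378836
1.68 [0.0033 0.0015]
1.56 [-0.0208  0.0003]
1.44 [-0.0448  0.0021]
1.32 [-0.0685  0.0066]
1.2 [-0.0914  0.014 ]
1.08 [-0.1133  0.0241]
0.96 [-0.1339  0.0367]
0.84 [-0.1527  0.0517]
0.72 [-0.1697  0.0688]
0.6 [-0.1845  0.0878]
0.48 [-0.1969  0.1085]
0.36 [-0.2067  0.1305]
0.24 [-0.2138  0.1536]
0.12 [-0.2181  0.1773]
0.0 [-0.2196  0.2013]
```

drive_tool:
  deltas:
    - {"gripper": 255, "offset": [0, -0.0208, 0.003], "angular": [0, 0, 0]}
    - {"gripper": 255, "offset": [0, -0.0448, 0.004], "angular": [0, 0, 0]}
    - {"gripper": 255, "offset": [0, -0.0685, 0.008], "angular": [0, 0, 0]}
    - {"gripper": 255, "offset": [0, -0.0914, 0.015], "angular": [0, 0, 0]}
    - {"gripper": 255, "offset": [0, -0.1133, 0.0245], "angular": [0, 0, 0]}

```text
t: 39.15
eef_pos: [0.5114, 0.1267, 0.3148]
tool_rot: [0.002, -0.171, 0.985, 0.001]
contact_force: [-5.4, 2.4, -5.3]
gripper_width: 0.103
grasp_force: 20.5
```

drive_tool:
  deltas:
    - {"gripper": 255, "offset": [0, -0.0206, 0.0122], "angular": [0, 0, 0]}
    - {"gripper": 255, "offset": [0, -0.0394, 0.0272], "angular": [0, 0, 0]}
    - {"gripper": 255, "offset": [0, -0.0564, 0.0443], "angular": [0, 0, 0]}
    - {"gripper": 255, "offset": [0, -0.0712, 0.0633], "angular": [0, 0, 0]}
    - {"gripper": 255, "offset": [0, -0.0836, 0.084], "angular": [0, 0, 0]}

```text
t: 39.65
eef_pos: [0.5414, 0.0475, 0.2308]
tool_rot: [0.004, -0.17, 0.985, 0.0]
contact_force: [-4.1, 1.5, 0.0]
gripper_width: 0.107
grasp_force: 20.5
```

drive_tool:
  deltas:
    - {"gripper": 255, "offset": [0, -0.0098, 0.022], "angular": [0, 0, 0]}
    - {"gripper": 255, "offset": [0, -0.0169, 0.0451], "angular": [0, 0, 0]}
    - {"gripper": 255, "offset": [0, -0.0212, 0.0688], "angular": [0, 0, 0]}
    - {"gripper": 255, "offset": [0, -0.0225, 0.085], "angular": [0, 0, 0]}
    - {"gripper": 255, "offset": [0, -0.0225, 0.085], "angular": [0, 0, 0]}

```text
t: 40.15
eef_pos: [0.5495, 0.0265, 0.1438]
tool_rot: [0.003, -0.17, 0.985, 0.0]
contact_force: [-0.0, -3.0, -2.3]
gripper_width: 0.102
grasp_force: 19.9
```

```bash
python3 - <<'E'
from h import *
p,r=pose();d=p-C;s=bot.get_obs();print(d@far,d@back,d[2],s['grasp_force'],s['gripper_width'],s['contact_force'])
E
```

```text
-0.05590186396328494 -0.12211022744638099 0.14382537003934445 19.919639825820923 0.10168958263730463 [-0.03250541 -3.00865646 -2.27917271]
```

drive_tool:
  deltas:
    - {"gripper": 255, "offset": [0, 0, 0.004], "angular": [0, 0, 0]}
    - {"gripper": 255, "offset": [0, 0, 0.008], "angular": [0, 0, 0]}
    - {"gripper": 255, "offset": [0, 0, 0.01], "angular": [0, 0, 0]}
    - {"gripper": 255, "offset": [0, 0, 0.01], "angular": [0, 0, 0]}

```text
t: 40.55
eef_pos: [0.5503, 0.0268, 0.1371]
tool_rot: [0.005, -0.17, 0.985, -0.001]
contact_force: [-4.6, -3.9, 17.6]
gripper_width: 0.111
grasp_force: 22.3
```

drive_tool:
  deltas:
    - {"gripper": 255, "offset": [0, 0, 0.002], "angular": [0, 0, 0]}
    - {"gripper": 255, "offset": [0, 0, 0.002], "angular": [0, 0, 0]}

```text
t: 40.75
eef_pos: [0.5508, 0.027, 0.1357]
tool_rot: [0.005, -0.17, 0.985, -0.001]
contact_force: [-5.1, -4.5, 20.6]
gripper_width: 0.106
grasp_force: 23.1
```

drive_tool:
  deltas:
    - {"gripper": 190, "offset": [0, 0, -0.002], "angular": [0, 0, 0]}
    - {"gripper": 183, "offset": [0, 0, -0.002], "angular": [0, 0, 0]}
    - {"gripper": 183, "offset": [0, 0, -0.02], "angular": [0, 0, 0]}
    - {"gripper": 183, "offset": [0, 0, -0.05], "angular": [0, 0, 0]}
    - {"gripper": 255, "offset": [0, 0, -0.07], "angular": [0, 0, 0]}

```text
t: 41.25
eef_pos: [0.5486, 0.0278, 0.2037]
tool_rot: [0.003, -0.171, 0.985, 0.001]
contact_force: [0.3, -0.3, 0.3]
gripper_width: 0.125
grasp_force: 0.0
```

drive_tool:
  deltas:
    - {"gripper": 255, "offset": [0, 0, 0], "angular": [0, 0, 0]}
    - {"gripper": 255, "offset": [0, 0, 0], "angular": [0, 0, 0]}
    - {"gripper": 255, "offset": [0, 0, 0.02], "angular": [0, 0, 0]}
    - {"gripper": 255, "offset": [0, 0, 0.036], "angular": [0, 0, 0]}
    - {"gripper": 255, "offset": [0, 0, 0.036], "angular": [0, 0, 0]}

```text
t: 41.75
eef_pos: [0.5461, 0.0267, 0.1627]
tool_rot: [-0.001, -0.171, 0.985, 0.001]
contact_force: [-0.3, -0.2, 0.3]
gripper_width: 0.001
grasp_force: 0.0
```

```bash
python3 - <<'E'
from h import *
togo(F(-.057,-.1234,.158),TD(110.03)); print(bot.get_obs()['contact_force'])
E
```

```text
off [-0.002  -0.0026  0.0047] ang [ 0.003 -0.001 -0.008]
[-0.30304631 -0.24340462  0.31874835]
```

drive_tool:
  deltas:
    - {"gripper": 255, "offset": [-0.002, -0.002, 0.003], "angular": [0, 0, 0]}
    - {"gripper": 255, "offset": [-0.002, -0.002, 0.006], "angular": [0, 0, 0]}
    - {"gripper": 255, "offset": [-0.002, -0.002, 0.006], "angular": [0, 0, 0]}

```text
t: 42.05
eef_pos: [0.5509, 0.0258, 0.1599]
tool_rot: [0.002, -0.171, 0.985, 0.001]
contact_force: [-0.7, -0.5, 0.3]
gripper_width: -0.001
grasp_force: 0.0
```

drive_tool:
  deltas:
    - {"gripper": 255, "offset": [0, 0, 0.002], "angular": [0, 0, 0]}
    - {"gripper": 255, "offset": [0, 0, 0.002], "angular": [0, 0, 0]}

```text
t: 42.25
eef_pos: [0.5508, 0.0258, 0.1581]
tool_rot: [0.003, -0.171, 0.985, 0.001]
contact_force: [-0.0, 0.2, 0.7]
gripper_width: 0.002
grasp_force: 0.0
```

drive_tool:
  deltas:
    - {"gripper": 255, "offset": [0, 0, 0.002], "angular": [0, 0, 0]}
    - {"gripper": 255, "offset": [0, 0, 0.003], "angular": [0, 0, 0]}
    - {"gripper": 255, "offset": [0, 0, 0.003], "angular": [0, 0, 0]}

```text
t: 42.55
eef_pos: [0.5511, 0.026, 0.1572]
tool_rot: [0.003, -0.171, 0.985, -0.0]
contact_force: [-7.1, -1.5, 20.6]
gripper_width: -0.001
grasp_force: 10.1
```

drive_tool:
  deltas:
    - {"gripper": 255, "offset": [0, 0, 0.001], "angular": [0, 0, 0]}
    - {"gripper": 255, "offset": [0, 0, 0.002], "angular": [0, 0, 0]}

```text
t: 42.75
eef_pos: [0.5512, 0.0261, 0.1566]
tool_rot: [0.003, -0.171, 0.985, -0.001]
contact_force: [-14.8, -3.1, 43.4]
gripper_width: 0.002
grasp_force: 21.8
```

The lid is firmly down: the handle-top contact gives a bar top at about 84 mm. Now the clip, pushed from outside.

drive_tool:
  deltas:
    - {"gripper": 255, "offset": [0, 0, -0.04], "angular": [0, 0, 0]}
    - {"gripper": 255, "offset": [0, -0.02, -0.08], "angular": [0, 0, 0]}
    - {"gripper": 255, "offset": [-0.04, -0.05, -0.08], "angular": [0, 0, 0]}
    - {"gripper": 255, "offset": [-0.08, -0.08, -0.08], "angular": [0, 0, 0]}
    - {"gripper": 255, "offset": [-0.11, -0.09, -0.08], "angular": [0, 0, 0]}

```text
t: 43.25
eef_pos: [0.687, -0.0263, 0.234]
tool_rot: [0.003, -0.168, 0.986, -0.001]
contact_force: [0.2, 0.5, -0.9]
gripper_width: -0.001
grasp_force: 0.0
```

drive_tool:
  deltas:
    - {"gripper": 255, "offset": [0, 0, 0], "angular": [0, 0, 0]}
    - {"gripper": 255, "offset": [0, 0, 0], "angular": [0, 0, 0]}

```text
t: 43.45
eef_pos: [0.6842, -0.0218, 0.2329]
tool_rot: [0.002, -0.171, 0.985, 0.001]
contact_force: [-0.2, -0.2, 0.4]
gripper_width: -0.005
grasp_force: 0.0
```

```bash
python3 - <<'E'
from h import *
togo(F(.061,-.205,.125),TD(110.03))
S=optics.camera_model('scene');D=optics.camera_model('side');o=[]
for n in('scene','side'):
    m=optics.camera_model(n);h=cv2.cvtColor(optics.read_camera(n),cv2.COLOR_BGR2HSV)
    k=(((h[...,0]<8)|(h[...,0]>172))&(h[...,1]>140)&(h[...,2]>80)).astype(np.uint8); P=proj(m,F(.061,-.162,.072))[0]
    cn,l,st,ce=cv2.connectedComponentsWithStats(k); c=[(ce[i],st[i,4]) for i in range(1,cn) if st[i,4]>8 and np.hypot(*(ce[i]-P))<20];print(n,P,c); o.append(c[0][0] if c else P)
d=tri([S,D],o)-C; print(d@far,d@back,d[2])
E
```

```text
off [-0.0064  0.0085  0.1079] ang [ 0.002  0.006 -0.008]
scene [295.39617911 279.81279511] [(array([292.07142857, 285.21428571]), np.int32(28))]
side [365.76963228 230.6505578 ] [(array([367.5, 238. ]), np.int32(28))]
0.060443723942946906 -0.17133334511854145 0.050483020480535955
```

drive_tool:
  deltas:
    - {"gripper": 255, "offset": [-0.006, 0.0035, 0.04], "angular": [0, 0, 0]}
    - {"gripper": 255, "offset": [-0.006, 0.0035, 0.08], "angular": [0, 0, 0]}
    - {"gripper": 255, "offset": [-0.006, 0.0035, 0.115], "angular": [0, 0, 0]}
    - {"gripper": 255, "offset": [-0.006, 0.0035, 0.13], "angular": [0, 0, 0]}
    - {"gripper": 255, "offset": [-0.006, 0.0035, 0.13], "angular": [0, 0, 0]}

```text
t: 44.05
eef_pos: [0.6875, -0.0166, 0.1016]
tool_rot: [0.0, -0.171, 0.985, 0.001]
contact_force: [-0.5, -0.1, 0.7]
gripper_width: -0.003
grasp_force: 0.0
```

drive_tool:
  deltas:
    - {"gripper": 255, "offset": [0, 0.012, 0], "angular": [0, 0, 0]}
    - {"gripper": 255, "offset": [0, 0.022, -0.004], "angular": [0, 0, 0]}
    - {"gripper": 255, "offset": [0, 0.029, -0.015], "angular": [0, 0, 0]}
    - {"gripper": 255, "offset": [0, 0.037, -0.027], "angular": [0, 0, 0]}
    - {"gripper": 255, "offset": [0, 0.044, -0.038], "angular": [0, 0, 0]}

```text
t: 44.55
eef_pos: [0.6762, 0.0223, 0.1453]
tool_rot: [0.005, -0.17, 0.985, -0.002]
contact_force: [1.1, -6.7, 3.8]
gripper_width: -0.002
grasp_force: 3.8
```

drive_tool:
  deltas:
    - {"gripper": 255, "offset": [0, 0.01, -0.009], "angular": [0, 0, 0]}
    - {"gripper": 255, "offset": [0, 0.021, -0.017], "angular": [0, 0, 0]}
    - {"gripper": 255, "offset": [0, 0.033, -0.023], "angular": [0, 0, 0]}
    - {"gripper": 255, "offset": [0, 0.045, -0.028], "angular": [0, 0, 0]}
    - {"gripper": 255, "offset": [0, 0.055, -0.03], "angular": [0, 0, 0]}

```text
t: 45.05
eef_pos: [0.6564, 0.0784, 0.1749]
tool_rot: [0.005, -0.171, 0.985, 0.001]
contact_force: [0.9, 0.9, 0.8]
gripper_width: 0.002
grasp_force: 0.4
```

```bash
cat > clip.py <<'E'
from h import *
p,r=pose();d=p-C;print('tcp',d@far,d@back,d[2],bot.get_obs()['contact_force'].round(1))
S=optics.camera_model('scene');D=optics.camera_model('side');o=[]
for n in('scene','side'):
    m=optics.camera_model(n);h=cv2.cvtColor(optics.read_camera(n),cv2.COLOR_BGR2HSV)
    k=(((h[...,0]<8)|(h[...,0]>172))&(h[...,1]>140)&(h[...,2]>80)).astype(np.uint8); P=proj(m,F(.061,-.12,.1))[0]
    cn,l,st,ce=cv2.connectedComponentsWithStats(k); c=[(ce[i].round(1),st[i,4]) for i in range(1,cn) if st[i,4]>5 and np.hypot(*(ce[i]-P))<35];print(n,c,'home',proj(m,F(.061,-.082,.114))[0].round(1)); o.append(c[0][0] if c else P)
d=tri([S,D],o)-C; print('bar',d@far,d@back,d[2])
E
python3 clip.py
```

```text
tcp 0.06228865484030773 -0.11003129710576873 0.17488527139774626 [0.9 0.9 0.8]
scene [(array([320. , 266.8]), np.int32(26))] home [325.1 266.4]
side [(array([342.8, 208.1]), np.int32(10))] home [342.5 206.2]
bar 0.05661543488071574 -0.09111506178820714 0.11221528843181625
```

drive_tool:
  deltas:
    - {"gripper": 255, "offset": [0, 0.003, 0], "angular": [0, 0, 0]}
    - {"gripper": 255, "offset": [0, 0.006, 0], "angular": [0, 0, 0]}
    - {"gripper": 255, "offset": [0, 0.009, 0], "angular": [0, 0, 0]}
    - {"gripper": 255, "offset": [0, 0.011, 0], "angular": [0, 0, 0]}
    - {"gripper": 255, "offset": [0, 0.011, 0], "angular": [0, 0, 0]}

```text
t: 45.65
eef_pos: [0.6518, 0.0872, 0.1712]
tool_rot: [0.002, -0.171, 0.985, 0.001]
contact_force: [-0.7, 0.0, -0.1]
gripper_width: 0.002
grasp_force: 0.0
```

```bash
python3 clip.py
```

```text
tcp 0.06099787357492106 -0.10010202423011046 0.17119719252031992 [-0.7  0.  -0.1]
scene [(array([324.2, 266.6]), np.int32(28))] home [325.1 266.4]
side [(array([340.5, 207.2]), np.int32(11))] home [342.5 206.2]
bar 0.0570996891785314 -0.08147804010154984 0.11084750046230984
```

Nearly home, and no reaction from the catch yet. A few more small steps until it resists.

drive_tool:
  deltas:
    - {"gripper": 255, "offset": [0, 0.0015, 0], "angular": [0, 0, 0]}
    - {"gripper": 255, "offset": [0, 0.003, 0], "angular": [0, 0, 0]}
    - {"gripper": 255, "offset": [0, 0.003, 0], "angular": [0, 0, 0]}

```text
t: 46.05
eef_pos: [0.6509, 0.09, 0.1716]
tool_rot: [0.002, -0.171, 0.985, 0.001]
contact_force: [0.2, -1.0, -0.8]
gripper_width: -0.002
grasp_force: 0.1
```

drive_tool:
  deltas:
    - {"gripper": 255, "offset": [0, 0.0015, 0], "angular": [0, 0, 0]}
    - {"gripper": 255, "offset": [0, 0.003, 0], "angular": [0, 0, 0]}
    - {"gripper": 255, "offset": [0, 0.003, 0], "angular": [0, 0, 0]}

```text
t: 46.35
eef_pos: [0.6507, 0.0907, 0.1715]
tool_rot: [0.003, -0.17, 0.985, -0.001]
contact_force: [1.5, -5.1, -0.0]
gripper_width: 0.001
grasp_force: 2.6
```

```bash
python3 clip.py
```

```text
tcp 0.06110103670056508 -0.09650006003840701 0.17154796994097204 [ 1.5 -5.1 -0. ]
scene [(array([325.1, 266.7]), np.int32(26))] home [325.1 266.4]
side [(array([339.7, 206.7]), np.int32(12))] home [342.5 206.2]
bar 0.057483998136598255 -0.07887570091635222 0.1107412317072815
```

It resists with 5 N at the home position. Backing off, then a last look.

drive_tool:
  deltas:
    - {"gripper": 255, "offset": [0, -0.02, 0], "angular": [0, 0, 0]}
    - {"gripper": 255, "offset": [0, -0.05, -0.02], "angular": [0, 0, 0]}
    - {"gripper": 255, "offset": [0, -0.09, -0.06], "angular": [0, 0, 0]}
    - {"gripper": 255, "offset": [0, -0.13, -0.1], "angular": [0, 0, 0]}
    - {"gripper": 255, "offset": [0, -0.17, -0.14], "angular": [0, 0, 0]}

```text
t: 46.95
eef_pos: [0.702, -0.0554, 0.299]
tool_rot: [0.002, -0.171, 0.985, 0.001]
contact_force: [1.0, -1.3, 0.5]
gripper_width: -0.002
grasp_force: 0.0
```

drive_tool:
  deltas:
    - {"gripper": 255, "offset": [0, 0, 0], "angular": [0, 0, 0]}
    - {"gripper": 255, "offset": [0, 0, 0], "angular": [0, 0, 0]}

```text
t: 47.15
eef_pos: [0.7023, -0.0553, 0.2984]
tool_rot: [0.003, -0.17, 0.985, 0.001]
contact_force: [-0.5, 0.8, -1.3]
gripper_width: 0.001
grasp_force: 0.0
```

```bash
python3 clip.py; python3 - <<'E'
from h import *
a=cv2.resize(optics.read_camera('side')[150:400,200:460],(390,375),interpolation=cv2.INTER_CUBIC)
b=cv2.resize(optics.read_camera('scene')[180:330,180:410],(390,254),interpolation=cv2.INTER_CUBIC)
o=np.zeros((375,790,3),np.uint8);o[:,:390]=a;o[:254,400:]=b;cv2.imwrite('pics/fin.png',o)
E
```

```text
tcp 0.05964277366425672 -0.251334023040853 0.29840275249032333 [-0.5  0.8 -1.3]
scene [(array([324.9, 265.5]), np.int32(32))] home [325.1 266.4]
side [(array([341.9, 205. ]), np.int32(27))] home [342.5 206.2]
bar 0.060292013967078145 -0.08148758357023489 0.11752900617416318
```

View pics/fin.png

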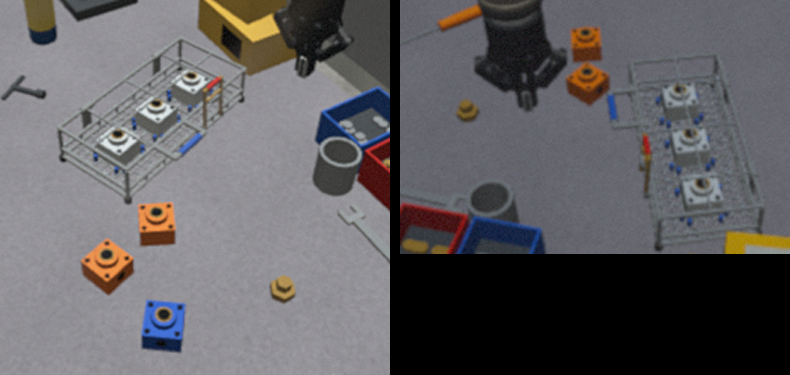

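The three caps are seated in separate nests, the lid is shut, and the clip is back at its initial pixel positions, (324.9,265.5) in scene and (341.9,205.0) in side. Nothing else has moved.

```bash
python3 -c "
from station import bot; print(bot.hand_in())"
```

```text
the job is handed in; nothing more can be done
None
```

The job is handed in: all three end caps found stand boss up in their own nests, the lid is pressed shut, and the clip is back in its catch, all confirmed in the last camera view; no verdict was returned.

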